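Stopper the tilted culture flask and set its slope

ROBOT

A 6-joint arm with a two-finger parallel gripper is mounted at the origin on the work surface. World frame = base frame: x ahead of the robot, y to its left, z up, the work surface at z = 0. Lengths are in m, angles in rad, forces in N, time in s.
With the tool pointing down it reaches from about 0.35 to 0.775 m from the base axis. Payload 5.5 kg.
Tool frame: the origin (TCP) lies between the finger pads; the fingertips stand env.nose_length ahead of it and the grasp point (between the pads) lies 8 mm behind it (env.nose_length is the distance from the TCP to the fingertips, in m); z points along the fingers, y is the direction in which the jaws open and shut (so a half turn about z gives the same grasp; the last joint's range is limited). The gripper opens to 85 mm and grips with 20 to 120 N. Pads are 22 mm wide; open, the fingers measure 114 mm over their backs; the gripper's body (76 mm by 85 mm) begins 54 mm behind the grasp point. The pads swing forward as they close: fully open they stand 13 mm farther back than shut.
Start: joints at [-1.28, 0.313, 0.046, 1.304, 0, 1.431], TCP at [0.24, -0.523, 0.242] pointing down, gripper open.
Joint ranges: [-2.76, 2.76], [-0.86, 1.69], [-1.03, 1.26], [-2.2, 2.34], [-1.47, 1.5], [-3.14, 3.14]. Speed limits (rad/s): [2.57, 2.57, 3.14, 3.14, 3.14, 3.14].

INTERFACE

Orientations are given as a unit quaternion [w, x, y, z].
In Python, from workcell import env gives the robot as it stands. The module is installed in compiled form; this text tells all that it offers.
- The arm moves only by the shell command python3 -m creep 'ROWS' [FORCE]. ROWS is a JSON object of lists of equal length, an entry for each row: "hand": the finger opening in mm, from 0 to 85.4; "delta_pos": the shift along the tool's x, y, z scaled (see below), a list of three; "turn": the turn about the tool's z scaled (see below). In form: {"hand": [hand, ...], "delta_pos": [[dx, dy, dz], ...], "turn": [turn, ...]}. A call has exactly 5 rows; each row shifts and turns the commanded pose from where the row before left it, along the tool's axes as they then stand; what a row does not reach is not made up. The controller multiplies each number of a shift by 0.8 m and each number of a turn by 5 degrees. A row lasts 1/12 s, in which the tool goes at most 41.7 mm and 7.16 degrees, less where a joint would pass 70% of its speed; a pose out of reach is approached as far as the arm can. A call with a number of a shift or a turn outside -1 to 1 is refused whole. A call with a gripper value outside its range is refused whole. The fingers move at their own pace and stop on an object; FORCE is the grip in N (left out, the last holds). Time passes only in rows, so rows that do not move let the fingers close, or fill a call up. It gives the time, the measured TCP pose, the force and the opening at its end, in the units of the state.
- env.get_state(): the state, without advancing time (a new reading comes with each control period).
- env.read_camera(name): name is "side" or "top"; returns a dict with "pixels" (480x640x3 uint8, red, green, blue), "depth" (480x640 float32, m along the optical axis (not along the pixel's ray), 0 where there is no reading), "fx", "fy", "cx", "cy" (pixels), "D" ([k1, k2, p1, p2, k3] as OpenCV has them; the pictures are not rectified), "origin" and "orientation" of the camera in the world. Camera axes: x right, y down, z forward; pixel columns grow to the right and rows downward; lengths in m; the calibration is good to about 2 mm. A picture is of the moment at which its call begins.
- env.hand_in(): hands the job in, once; it reports no verdict.
Trained networks look in the newest picture that a camera, given by its name, has taken for a name from the list of things; names that differ only in an ending like _2 or _b are one class to them, and where a whole thing is asked for, a point or a joint stands for the part that bears it (a point fixed in the world has none). Each returns a list of dicts, best first, with "score" (0 to 1); they miss things now and then, are a little off and sometimes report something else, mostly with a low value. They report only what shows in the picture. A call takes as long as a camera call. They do not tell look-alikes from the thing itself.
- env.find_in(camera, target): "location" ([row, column] in pixels, amid what is visible of it).
- env.pinpoint(camera, target): "location" ([row, column] in pixels: a listed point, or the origin of a listed thing).
The state is a dict: "clock": time; "joint_pos": joint angles; "qvel": joint speeds; "tau": joint torques, N m; "tcp_pos": TCP position; "orientation": TCP orientation; "wrist_force": force on the tool from outside, world axes, zero at the start; "ft_torque": the same for the moment, N m; "finger_gap": finger opening in m.
Only numpy, scipy, OpenCV 4.12 (cv2) and the standard library are available. Lean on these libraries where they do the work, as an engineer would, in place of code of your own. Each camera call takes 0.05 s, during which the arm holds its last target.

TASK

One of the three grey stoppers on the steel tray fits the neck of the leaning round flask: push that one straight into the neck, firmly past the stiff rubber seal but without ramming the glass, until its lip sits fully home on the rim, and let go. Then turn the black knob of the stand until the flask's pointer lines up with the index rider on the scale. Leave the rider, the other two stoppers, the bottle, the dish and the tube rack where they are.

Things in the scene. Friction and masses are not known exactly. Their poses are not given: they have to be found in the camera images.
- stopper: the middle-sized grey stopper, which fits the flask. 46 mm tall: tapered plug 22 mm long (21 mm across at the foot, 24.6 mm at the top), then a lip 36 mm across and 4 mm thick, then a round grip 30 mm across and 20 mm tall. 50 g. Origin: centre of the foot; z runs along its axis to the grip. It stands foot down on the tray
- stopper_seat (a point): centre of the underside of the middle stopper's lip, 22 mm above its foot, axes as the stopper
- stopper_large: larger grey stopper (grip 42 mm, lip 48 mm across, same height), does not fit; leave it. Origin: centre of its foot
- stopper_small: smaller grey stopper (grip 20 mm, lip 24 mm across, same height), too thin; leave it. Origin: centre of its foot
- tray: fixed steel tray 300 x 120 mm (long along its x), rim 12 mm high, holding the three stoppers in a row along its x in any order, about 90 mm apart. Origin: centre of its underside
- stand: fixed white base 170 mm (x) x 360 mm (y) x 14 mm with two uprights (y = +66 and -66 mm, 112 mm tall) that carry the flask on a trunnion axis along the stand's y, 100 mm above the bench. Origin: on the bench right below the flask's centre (the base reaches from y = -255 to +105 mm)
- neck_mouth (a point): centre of the flask's mouth, in the plane of the rim. z points out of the neck along its axis, y along the trunnion axis. At the start the neck leans 25 to 33 degrees from upright towards the stand's -x (its robot side)
- flask: round glass flask on the stand: ball of 96 mm diameter centred on the trunnion axis, which is the origin; z along the neck, y along the trunnion axis. Neck 35 mm outside, 27 mm bore, its rim plane 98 mm from the origin
- sleeve: stiff black rubber seal inside the neck, its face 16 mm below the rim at the start (origin: underside centre, 4 mm below its face; z along the neck). It stops the stopper about 6 mm short of home, yields to a push of about 7 N along the neck and stays where it is pushed; after that the lip meets the rim
- pointer_tip (a point): near the tip of the black pointer (tip 4 mm wide, reaching 7 mm farther out) fixed to the flask: the point 105 mm from the trunnion axis, parallel to the neck and 78 mm to the stand's -y side of it; it swings with the flask
- index_mark (a point): the mark: the point on the pointer's path beside the small black rider (3 mm wide) on the curved white scale; it coincides with pointer_tip when the two line up. The rider is set beforehand at a slope of 10 to 16 degrees from upright and is stiff
- tilt_knob_grip (a point): black knob with a raised bar grip (46 mm long along this point's x, 14 mm thick along its y, 32 mm tall, its top 7 mm above this point), on the stand's base 205 mm to the -y side of the flask; the point is on its vertical axis and turns with it. Turning it counter-clockwise seen from above raises the flask towards upright, clockwise leans it more, about 0.25 rad of slope per rad of knob
- bottle: glass bottle with red cap, 80 mm diameter, 170 mm tall, bystander. Origin: centre of its foot
- dish: shallow closed glass dish, 90 mm diameter, 14 mm tall, bystander. Origin: centre of its foot
- tube_rack: blue tube rack 70 x 165 mm, 47 mm tall with its tubes, bystander. Origin: centre of its foot
Not all that is in view belongs to the job. Leave any green or red look-alike of the stopper alone.

How it is judged:
By the outcome, as a careful person would: the job done as asked, in the order asked, and still so for the second after the job is handed in, with the robot touching nothing.
It also fails if it takes over 64 s, if anything falls off the work surface, if the arm or the gripper's body presses on something with over 40 N, if the wrist force passes 120 N, or if a joint passes its speed limit or range.

## Working session

There is one attempt and no reset: what is moved stays moved. The work goes in short steps, Python scripts to look and compute and a shell command to move; the robot and the scene stay as the last step left them, time stands still between calls to the robot, and variables do not carry over. Pictures are saved under pics/ and viewed, and the job is handed in when it is done.

```bash
mkdir -p pics; ls; cat > h.py <<'E'
import numpy as np,cv2
from scipy.spatial.transform import Rotation as R
from workcell import env
def cam(n):
    c=env.read_camera(n); return c
def q2R(q): return R.from_quat([q[1],q[2],q[3],q[0]]).as_matrix()
def KD(c):
    return np.array([[c['fx'],0,c['cx']],[0,c['fy'],c['cy']],[0,0,1.]]),np.array(c['D'],float)
def ray(c,rc):
    K,D=KD(c)
    p=cv2.undistortPoints(np.array([[[rc[1],rc[0]]]],float),K,D)[0,0]
    return q2R(c['orientation'])@np.array([p[0],p[1],1.])   # depth 1 
def at_z(c,rc,z):
    d=ray(c,rc);o=np.array(c['origin']);return o+d*(z-o[2])/d[2]
def at_depth(c,rc):
    d=ray(c,rc);z=c['depth'][int(round(rc[0])),int(round(rc[1]))];return np.array(c['origin'])+d*z
def proj(c,P):
    K,D=KD(c);Rm=q2R(c['orientation']);o=np.array(c['origin'])
    rv=cv2.Rodrigues(Rm.T)[0];t=-Rm.T@o
    p=cv2.projectPoints(np.array(P,float).reshape(-1,1,3),rv,t,K,D)[0][:,0];return p[:,::-1]
def tri(c1,a,c2,b):
    o1,o2=np.array(c1['origin']),np.array(c2['origin']);d1,d2=ray(c1,a),ray(c2,b)
    s=np.linalg.lstsq(np.c_[d1,-d2],o2-o1,rcond=None)[0];p,q=o1+d1*s[0],o2+d2*s[1]
    return (p+q)/2,np.linalg.norm(p-q)
def save(c,f,crop=None,k=1):
    im=c['pixels'][:,:,::-1]
    if crop: r0,r1,c0,c1=crop; im=im[r0:r1,c0:c1]
    cv2.imwrite(f,cv2.resize(im,None,fx=k,fy=k,interpolation=cv2.INTER_CUBIC))
E
python3 - <<'E'
from h import *
np.set_printoptions(precision=4,suppress=True)
print(env.nose_length,env.get_state())
import pickle
cs={}
for n in ('top','side'):
    c=cam(n);cs[n]=c;save(c,f'pics/{n}0.png');print(n,c['origin'],c['orientation'],c['fx'],c['D'])
    for t in ['stopper','stopper_seat','stopper_large','stopper_small','tray','stand','neck_mouth','flask','pointer_tip','index_mark','tilt_knob_grip','bottle','dish','tube_rack']:
        print(n,t,[(np.round(x['location'],1),round(x['score'],2)) for x in env.pinpoint(n,t)][:4])
pickle.dump(cs,open('c0.pkl','wb'))
print(env.get_state()['clock'])
E
```

```text
pics
0.011 {'clock': 0.0, 'joint_pos': array([-1.2796,  0.314 ,  0.0449,  1.3036, -0.    ,  1.4312]), 'qvel': array([-0.001 ,  0.0002,  0.0001, -0.0012, -0.0023, -0.0002]), 'tau': array([  0.0011, -48.063 ,  29.8531,   0.0193,  -0.0001,   0.    ]), 'tcp_pos': array([ 0.24  , -0.522 ,  0.2414]), 'orientation': array([-0.0009,  0.9769,  0.2137, -0.0001]), 'wrist_force': array([-0.7643,  0.9859, -0.4667]), 'ft_torque': array([ 0.0255, -0.0091, -0.018 ]), 'finger_gap': 0.08543343936695726}
top [0.382  0.0197 1.1489] [-0.0692  0.7133 -0.6949  0.0595] 526.188988169461 [0.022 0.    0.    0.    0.   ]
top stopper [(array([338.7, 163.4]), 0.82), (array([299.8, 225.8]), 0.73), (array([350.3, 194. ]), 0.62), (array([358.4, 236.6]), 0.53)]
top stopper_seat [(array([353.4, 187.6]), 0.84), (array([298. , 225.1]), 0.79), (array([360.3, 238.7]), 0.69), (array([291.2, 177.7]), 0.67)]
top stopper_large [(array([262.3, 245.8]), 0.79)]
top stopper_small [(array([221.5, 238.4]), 0.63)]
top tray [(array([260.1, 236.8]), 0.77)]
top stand [(array([239.1, 367.5]), 0.7), (array([233.7, 369.3]), 0.23)]
top nec
[... 868 characters left out ...]
7)]
side stopper_small [(array([337.7, 244.9]), 0.77), (array([364.8, 329.3]), 0.2)]
side tray [(array([354.2, 287.3]), 0.88)]
side stand [(array([254.9, 311.8]), 0.67)]
side neck_mouth [(array([190.3, 334.6]), 0.68), (array([160.5, 327. ]), 0.36)]
side flask [(array([220.7, 309.3]), 0.79)]
side pointer_tip [(array([165.5, 339.7]), 0.66), (array([185.5, 324.3]), 0.25)]
side index_mark [(array([163.7, 326. ]), 0.52)]
side tilt_knob_grip [(array([182.5, 319.4]), 0.43)]
side bottle [(array([282.3, 206.7]), 0.9), (array([161.4, 321.6]), 0.61), (array([221.1, 421.1]), 0.59), (array([253.5, 310.2]), 0.47)]
side dish [(array([300.4, 374. ]), 0.79)]
side tube_rack [(array([219.7, 419.6]), 0.96)]
1.5
```

View images.

View pics/top0.png

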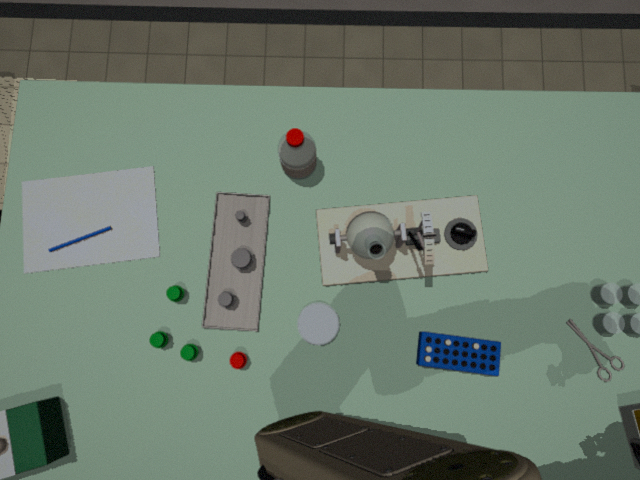

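View pics/side0.png

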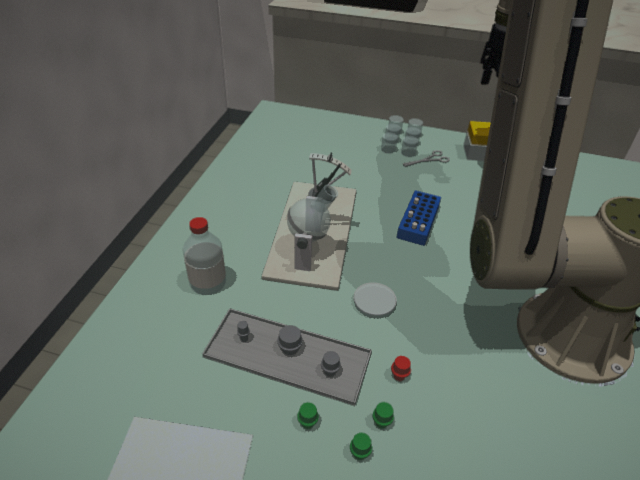

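Top view: the grey stoppers on the tray are at (row, col) ≈ (216,241), (259,242) and (299,226). There are green look-alikes off the tray at (293,176), (340,159), (352,190), and a red one at (360,238). The grey one at (299,226) looks middle-sized. I'll measure them and check a crop.

```bash
python3 - <<'E'
from h import *
import pickle
np.set_printoptions(precision=4,suppress=True)
cs=pickle.load(open('c0.pkl','rb'));t,s=cs['top'],cs['side']
save(t,'pics/tray1.png',(185,340,195,280),5) if 0 else None
a=cv2.resize(t['pixels'][185:340,190,None] if 0 else t['pixels'][190:335,195,None] if 0 else t['pixels'][190:335,195:290],None,fx=4,fy=4,interpolation=cv2.INTER_CUBIC)
b=cv2.resize(s['pixels'][305:405,195:380],None,fx=2.2,fy=2.2,interpolation=cv2.INTER_CUBIC)
H=np.zeros((580,800,3),np.uint8);H[:a.shape[0],:380]=a;H[:b.shape[0],385:385+b.shape[1]]=b
cv2.imwrite('pics/tray1.png',H[:,:,::-1])
save(t,'pics/stand1.png',(190,290,310,490),4)
save(s,'pics/stand1s.png',(145,285,255,365),5)
for n,A,B in [('stopper_seat',(298,225.1),(365.9,329.7)),('stopper',(299.8,225.8),(372.6,328.1)),('large',(262.3,245.8),(349.6,289.5)),('small',(221.5,238.4),(337.7,244.9)),('neck',(253.2,377.9),(190.3,334.6)),('flask',(234.7,366.8),(220.7,309.3)),('ptr',(247.1,420.2),(165.5,339.7)),('idx',(235.6,415.7),(163.7,326)),('knob',(229.7,464.4),(182.5,319.4)),('stand',(239.1,367.5),(254.9,311.8)),('tray',(260.1,236.8),(354.2,287.3)),('bottle',(160.7,299.4),(282.3,206.7)),('dish',(321.1,319.4),(300.4,374)),('rack',(353.7,458),(219.7,419.6))]:
    print(n,*tri(t,A,s,B))
E
```

```text
stopper_seat [0.4479 0.2341 0.026 ] 0.002380061694106773
stopper [0.4473 0.2362 0.0068] 0.0017883631843907141
large [ 0.533   0.1996 -0.0069] 0.004367512156687664
small [0.6186 0.2167 0.0183] 0.0022936809689176364
neck [ 0.528  -0.0741  0.186 ] 0.002444339915597602
flask [ 0.577  -0.0597  0.1032] 0.003954228757391573
ptr [ 0.5383 -0.1502  0.1968] 0.005073883302963213
idx [ 0.5627 -0.1411  0.2009] 0.0028570126896685743
knob [ 0.6068 -0.2683  0.0543] 0.005285519444975046
stand [ 0.5797 -0.0703 -0.0071] 0.020107394340037173
tray [0.5338 0.2178 0.0031] 0.00029210845009648066
bottle [ 0.7652  0.0879 -0.0036] 0.004469162006497748
dish [0.4045 0.0326 0.0022] 0.003902964952386149
rack [ 0.3464 -0.2617  0.0052] 0.000675270080664039
```

View pics/tray1.png

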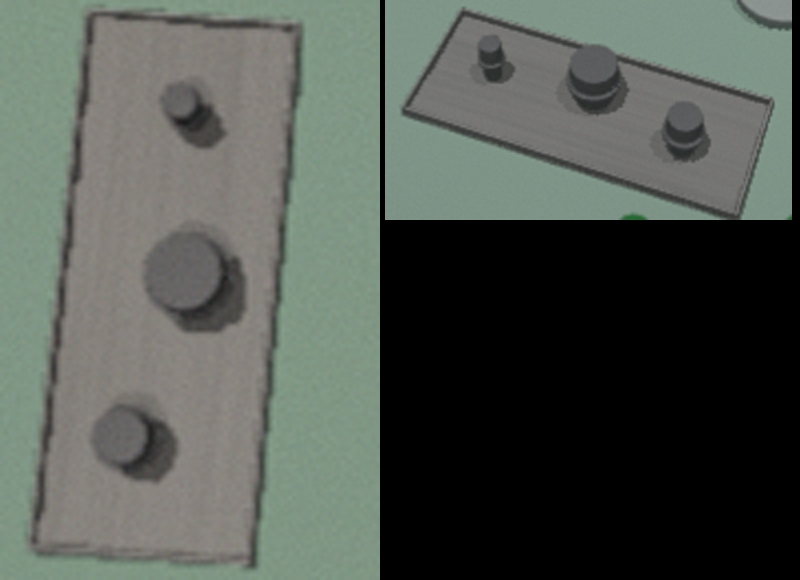

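View pics/stand1.png

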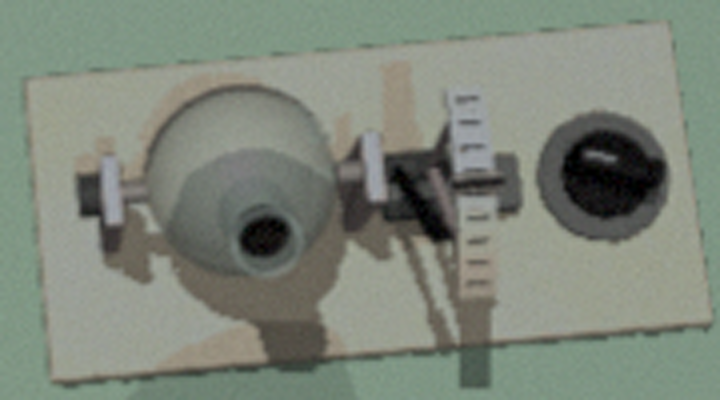

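View pics/stand1s.png

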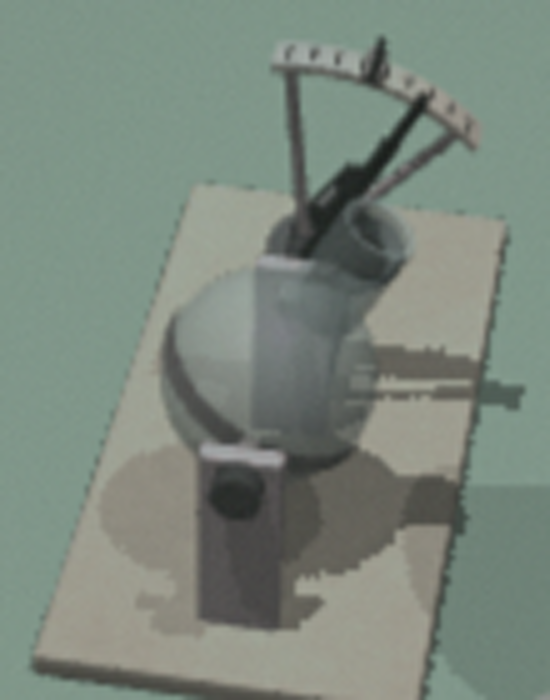

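Confirmed in the crop: (299,226) is the middle stopper, smaller than (259,242) and larger than (216,241), with a grip about 30 mm across. Next I'll fit the stand and flask model.

```bash
cat > fit.py <<'E'
from h import *
import pickle
from scipy.optimize import least_squares
np.set_printoptions(precision=4,suppress=True)
def Rz(a): return np.array([[np.cos(a),-np.sin(a),0],[np.sin(a),np.cos(a),0],[0,0,1]])
def W(p,loc): return np.array([p[0],p[1],0])+Rz(p[2])@np.array(loc)
def nk(th,r,y): return [-r*np.sin(th),y,.1+r*np.cos(th)]
E
python3 - <<'E'
from fit import *
cs=pickle.load(open('c0.pkl','rb'));t,s=cs['top'],cs['side']
cor=[([.085,.105,.014],(209.5,316.25)),([.085,-.255,.014],(195.5,477)),([-.085,-.255,.014],(271.25,488)),([-.085,.105,.014],(285.5,323.25))]
f=lambda p:np.concatenate([proj(t,W(p,l))[0]-np.array(m) for l,m in cor])
r=least_squares(f,[.58,-.06,0]);p0=r.x;print('stand from corners',p0,r.fun)
obs=[(t,'n',(253.2,377.9)),(s,'n',(190.3,334.6)),(t,'p',(247.1,420.2)),(s,'p',(165.5,339.7)),(t,'i',(235.6,415.7)),(s,'i',(163.7,326)),(t,'k',(229.7,464.4)),(s,'k',(182.5,319.4)),(t,'f',(234.7,366.8)),(s,'f',(220.7,309.3))]
def loc(k,th,ph):
    return {'n':nk(th,.098,0),'p':nk(th,.105,-.078),'i':nk(ph,.105,-.078),'k':[0,-.205,.05],'f':[0,0,.1]}[k]
def g(q):
    res=[ (proj(c,W(q,loc(k,q[3],q[4])))[0]-np.array(m)) for c,k,m in obs]
    return np.concatenate(res+[f(q)])
r=least_squares(g,[*p0,.5,.2],loss='soft_l1');q=r.x
print('fit',q,np.degrees(q[2:]));print(r.fun.reshape(-1,2))
pickle.dump(q,open('q.pkl','wb'))
print('mouth',W(q,nk(q[3],.098,0)),'knob',W(q,[0,-.205,.05]))
for c,n in((t,'top'),(s,'side')):
    for k in 'npik': print(n,k,proj(c,W(q,loc(k,q[3],q[4])))[0])
# stopper refine: grip top at z~0.046+tray floor
print('depth at stopper top',at_depth(t,(299,225.5)),'large',at_depth(t,(259,242)),'tray floor',at_depth(t,(275,222)),at_depth(t,(240,235)))
# circle center of middle by mask
print('neck depth around', [at_depth(t,(r_,c_)) for r_,c_ in((258,377),(242,377),(249,384))])
h,st=[],env.get_state()
print(st['clock'])
E
```

```text
stand from corners [ 0.5777 -0.0664  0.1138] [-0.1922 -0.6501 -0.3771  0.6916  0.0901  0.8703  0.3605 -0.9253]
fit [ 0.5782 -0.0662  0.1224  0.5138  0.246 ] [ 7.0141 29.4408 14.0929]
[[-0.5943 -1.0938]
 [ 0.4687 -1.9655]
 [ 2.7976 -0.5621]
 [ 2.0233 -0.5293]
 [-0.6191  3.0901]
 [-1.5554  1.4898]
 [ 0.8455  0.0128]
 [ 1.5972  2.4632]
 [ 0.7958  3.1997]
 [-1.0204 -0.5483]
 [ 0.009  -1.0199]
 [-1.5232  0.1281]
 [-1.1826  0.9598]
 [ 0.5101 -0.6309]]
mouth [ 0.5304 -0.0721  0.1853] knob [ 0.6032 -0.2696  0.05  ]
top n [252.6057 376.8062]
top p [249.8976 419.6379]
top i [234.9809 418.7901]
top k [230.5455 464.4128]
side n [190.7687 332.6345]
side p [167.5233 339.1707]
side i [162.1446 327.4898]
side k [184.0972 321.8632]
depth at stopper top [0.4456 0.2287 0.0499] large [0.5307 0.1993 0.0475] tray floor [0.5002 0.2481 0.0042] [ 0.5794  0.2251 -0.0016]
neck depth around [array([ 0.5209, -0.0729,  0.1811]), array([ 0.5483, -0.0712,  0.1967]), array([ 0.5376, -0.0854,  0.1842])]
1.5
```

```bash
cat >> h.py <<'E'
def plan(target,yaw=None,verbose=True):
    s=env.get_state();Rm=q2R(s['orientation']);p=s['tcp_pos']
    y=np.arctan2(Rm[1,0],Rm[0,0]);d=Rm.T@(np.array(target)-p)
    print('tcp',np.round(p,4),'yaw',round(np.degrees(y),2),'gap',round(s['finger_gap'],4),'F',np.round(s['wrist_force'],1),'t',round(s['clock'],2),'tilt',np.round(Rm[:,2],4))
    if yaw is not None:
        print('turn units total (sum)',round(-(yaw-np.degrees(y))/5,3))
        a=np.radians(yaw);Rn=np.array([[np.cos(a),np.sin(a),0],[np.sin(a),-np.cos(a),0],[0,0,-1]]);d2=Rn.T@(np.array(target)-p);print('after-turn shift units',np.round(d2/.8,4),'rows',np.linalg.norm(d2)/.0417)
    print('shift units',np.round(d/.8,4),'rows',round(np.linalg.norm(d)/.0417,1))
E
python3 - <<'E'
from fit import *
cs=pickle.load(open('c0.pkl','rb'));t,s=cs['top'],cs['side']
C=[at_z(t,(190+y/4,195+x/4),.012) for x,y in((90,12),(298,25),(252,562),(33,548))]
print(np.array(C)); a=(C[0]+C[1])/2-(C[2]+C[3])/2; print('tray yaw',np.degrees(np.arctan2(a[1],a[0])),np.linalg.norm(a),np.mean(C,0))
b=(C[1]-C[0])+(C[2]-C[3]);print(np.degrees(np.arctan2(b[1],b[0]))+90)
print(tri(t,(298.9,225.2),s,(360.9,330.9)))
plan([.446,.230,.20],-5)
plan([.446,.230,.20],0)
E
```

```text
[[0.6826 0.2678 0.012 ]
 [0.678  0.1513 0.012 ]
 [0.3831 0.1626 0.012 ]
 [0.3874 0.2797 0.012 ]]
tray yaw -2.2547367221040715 0.2952779709116886 [0.5328 0.2153 0.012 ]
-2.1811574553887567
(array([0.4462, 0.2314, 0.0385]), np.float64(0.0006704766424224969))
tcp [ 0.2401 -0.5225  0.2423] yaw 24.68 gap 0.0855 F [0.3 0.3 0.3] t 1.5 tilt [ 0.     -0.0001 -1.    ]
turn units total (sum) 5.937
after-turn shift units [ 0.1744 -0.9595  0.0529] rows 18.73642145022548
shift units [ 0.6266 -0.7472  0.0528] rows 18.7
tcp [ 0.2401 -0.5225  0.2423] yaw 24.68 gap 0.0855 F [0.3 0.3 0.3] t 1.5 tilt [ 0.     -0.0001 -1.    ]
turn units total (sum) 4.937
after-turn shift units [ 0.2573 -0.9406  0.0529] rows 18.73642145022548
shift units [ 0.6266 -0.7472  0.0528] rows 18.7
```

```bash

python3 -m creep '{"hand":[70,70,70,70,70],"delta_pos":[[0.02,0,0],[0.02,0,0],[0.02,0,0],[0.01,0,0],[0,0,0]],"turn":[1,1,1,1,1]}' 20
python3 - <<'E'
from h import *
plan([.446,.230,.15],-2)
E
```

```text
clock: 1.92
tcp_pos: [0.2947, -0.5045, 0.2423]
orientation: [0.0, 1.0, -0.004, 0.0]
wrist_force: [-0.4, -0.2, -0.1]
finger_gap: 0.0697
tcp [ 0.2947 -0.5045  0.2423] yaw -0.45 gap 0.0697 F [-0.4 -0.2 -0.1] t 1.92 tilt [ 6.e-04 -1.e-04 -1.e+00]
turn units total (sum) 0.31
after-turn shift units [ 0.157  -0.9242  0.1154] rows 18.120177460333913
shift units [ 0.1819 -0.9196  0.1154] rows 18.1
```

```bash

python3 -m creep '{"hand":[60,60,60,60,60],"delta_pos":[[0.009,-0.046,0],[0.009,-0.046,0],[0.009,-0.046,0],[0.009,-0.046,0],[0.009,-0.046,0]],"turn":[0.3,0,0,0,0]}' | tail -1
python3 -m creep '{"hand":[60,60,60,60,60],"delta_pos":[[0.009,-0.046,0],[0.009,-0.046,0],[0.009,-0.046,0],[0.009,-0.046,0],[0.009,-0.046,0]],"turn":[0,0,0,0,0]}'| tail -1
python3 -m creep '{"hand":[60,60,60,60,60],"delta_pos":[[0.009,-0.046,0],[0.009,-0.046,0],[0.009,-0.046,0],[0.009,-0.046,0],[0.009,-0.046,0]],"turn":[0,0,0,0,0]}'| tail -1
python3 -m creep '{"hand":[50,50,50,50,50],"delta_pos":[[0.009,-0.046,0.02],[0.009,-0.046,0.02],[0.009,-0.046,0.02],[0.009,-0.046,0.02],[0,0,0.02]],"turn":[0,0,0,0,0]}'
python3 - <<'E'
from h import *
plan([.446,.230,.12],-2)
c=cam('side');save(c,'pics/a1.png')
c=cam('top');save(c,'pics/a1t.png')
E
```

```text
finger_gap: 0.0601
finger_gap: 0.0603
finger_gap: 0.06
clock: 3.58
tcp_pos: [0.4502, 0.1233, 0.1645]
orientation: [-0.029, 0.999, 0.03, -0.0]
wrist_force: [0.8, -0.3, 1.1]
finger_gap: 0.05
tcp [0.4502 0.1233 0.1645] yaw 3.43 gap 0.05 F [ 0.8 -0.3  1.1] t 3.58 tilt [-0.0018  0.0574 -0.9983]
turn units total (sum) 1.086
after-turn shift units [-0.0098 -0.1331  0.0557] rows 2.774314655522715
shift units [ 0.0027 -0.13    0.0632] rows 2.8
```

View pics/a1.png

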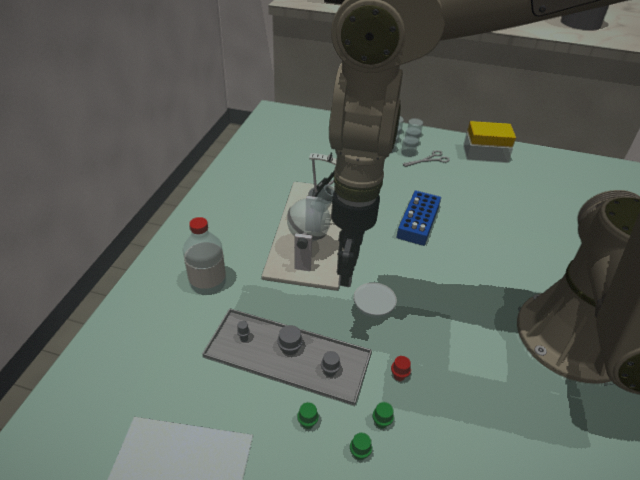

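The side view shows the gripper at about (265,347), clear of everything, with the tray ahead. The tool reads 3.3° of tilt, so I'll check whether that is only lag.

```bash

python3 -m creep '{"hand":[50,50,50,50,50],"delta_pos":[[0,0,0],[0,0,0],[0,0,0],[0,0,0],[0,0,0]],"turn":[0,0,0,0,0]}'
python3 - <<'E'
from h import *
plan([.446,.230,.12],-2)
print(env.get_state()['joint_pos'])
E
```

```text
clock: 4.1
tcp_pos: [0.4492, 0.1209, 0.1657]
orientation: [-0.028, 0.999, 0.028, -0.0]
wrist_force: [1.3, 0.5, -0.0]
finger_gap: 0.0499
tcp [0.4492 0.1209 0.1657] yaw 3.19 gap 0.0499 F [ 1.3  0.5 -0. ] t 4.1 tilt [-0.0021  0.0559 -0.9984]
turn units total (sum) 1.039
after-turn shift units [-0.0087 -0.1361  0.0571] rows 2.8372956097936983
shift units [ 0.0036 -0.133   0.0646] rows 2.8
[ 0.05471198  0.13612847 -0.37538948  1.05828264  0.0559243   3.14056654]
```

J6 is at its 3.14 limit, so I'll use the half-turned grasp (yaw ≈ 180°), which brings J6 near J1.

```bash

python3 -m creep '{"hand":[50,50,50,50,50],"delta_pos":[[0,0,0],[0,0,0],[0,0,0],[0,0,0],[0,0,0]],"turn":[-1,-1,-1,-1,-1]}'
python3 -m creep '{"hand":[50,50,50,50,50],"delta_pos":[[0,0,0],[0,0,0],[0,0,0],[0,0,0],[0,0,0]],"turn":[-1,-1,-1,-1,-1]}'
python3 - <<'E'
from h import *
plan([.446,.230,.12],178)
print(env.get_state()['joint_pos'])
E
```

```text
clock: 4.52
tcp_pos: [0.4489, 0.121, 0.1653]
orientation: [-0.027, 0.969, 0.246, 0.005]
wrist_force: [-0.7, -0.6, 0.4]
finger_gap: 0.0503
clock: 4.93
tcp_pos: [0.4489, 0.121, 0.1653]
orientation: [-0.026, 0.893, 0.45, 0.011]
wrist_force: [-0.1, -0.5, 0.5]
finger_gap: 0.0498
tcp [0.4489 0.121  0.1653] yaw 53.41 gap 0.0498 F [-0.1 -0.5  0.5] t 4.93 tilt [-0.003   0.0559 -0.9984]
turn units total (sum) -24.919
after-turn shift units [0.0083 0.136  0.0566] rows 2.8312004298492464
shift units [ 0.1047 -0.0819  0.0641] rows 2.8
[ 0.05493097  0.13664601 -0.37585366  1.05817557  0.05596272  2.2636326 ]
```

```bash

python3 -m creep '{"hand":[50,50,50,50,50],"delta_pos":[[0,0,0],[0,0,0],[0,0,0],[0,0,0],[0,0,0]],"turn":[-1,-1,-1,-1,-1]}'|tail -1
python3 -m creep '{"hand":[50,50,50,50,50],"delta_pos":[[0,0,0],[0,0,0],[0,0,0],[0,0,0],[0,0,0]],"turn":[-1,-1,-1,-1,-1]}'|tail -1
python3 -m creep '{"hand":[50,50,50,50,50],"delta_pos":[[0,0,0],[0,0,0],[0,0,0],[0,0,0],[0,0,0]],"turn":[-1,-1,-1,-1,-1]}'|tail -1
python3 -m creep '{"hand":[50,50,50,50,50],"delta_pos":[[0,0,0],[0,0,0],[0,0,0],[0,0,0],[0,0,0]],"turn":[-1,-1,-1,-1,-1]}'|tail -1
python3 -m creep '{"hand":[50,50,50,50,50],"delta_pos":[[0,0,0],[0,0,0],[0,0,0],[0,0,0],[0,0,0]],"turn":[-1,-1,-1,-1,-1]}'|tail -1
python3 -m creep '{"hand":[50,50,50,50,50],"delta_pos":[[0,0,0],[0,0,0],[0,0,0],[0,0,0],[0,0,0]],"turn":[-1,-1,-1,-1,-1]}'|tail -1
python3 - <<'E'
from h import *
plan([.446,.230,.12],178)
print(env.get_state()['joint_pos'])
E
```

```text
finger_gap: 0.0504
finger_gap: 0.05
finger_gap: 0.0497
finger_gap: 0.0501
finger_gap: 0.05
finger_gap: 0.05
tcp [0.4489 0.121  0.1653] yaw -156.58 gap 0.05 F [ 0.2  0.1 -0.3] t 7.43 tilt [-0.003   0.0558 -0.9984]
turn units total (sum) -66.915
after-turn shift units [0.0083 0.136  0.0566] rows 2.8313442584151916
shift units [-0.0498  0.1233  0.0641] rows 2.8
[ 0.05493275  0.13664989 -0.37585335  1.05818957  0.05593503 -0.35439664]
```

```bash

python3 -m creep '{"hand":[50,50,50,50,50],"delta_pos":[[0,0,0],[0,0,0],[0,0,0],[0,0,0],[0,0,0]],"turn":[-1,-1,-1,-1,-1]}'|tail -1
python3 -m creep '{"hand":[50,50,50,50,50],"delta_pos":[[0,0,0],[0,0,0],[0,0,0],[0,0,0],[0,0,0]],"turn":[-1,-1,-1,-1,-1]}'|tail -1
python3 -m creep '{"hand":[50,50,50,50,50],"delta_pos":[[0,0,0],[0,0,0],[0,0,0],[0,0,0],[0,0,0]],"turn":[-1,-1,-1,-1,-1]}'|tail -1
python3 -m creep '{"hand":[50,50,50,50,50],"delta_pos":[[0,0,0],[0,0,0],[0,0,0],[0,0,0],[0,0,0]],"turn":[-1,-1,-1,-1,-1]}'|tail -1
python3 -m creep '{"hand":[50,50,50,50,50],"delta_pos":[[0,0,0],[0,0,0],[0,0,0],[0,0,0],[0,0,0]],"turn":[-1,-1,-1,-1,-1]}'|tail -1
python3 -m creep '{"hand":[50,50,50,50,50],"delta_pos":[[0,0,0],[0,0,0],[0,0,0],[0,0,0],[0,0,0]],"turn":[-1,-1,-1,-1,-1]}'|tail -1
python3 -m creep '{"hand":[50,50,50,50,50],"delta_pos":[[0,0,0],[0,0,0],[0,0,0],[0,0,0],[0,0,0]],"turn":[-1,-1,-1,-1,0]}'|tail -1
python3 - <<'E'
from h import *
plan([.446,.230,.12],178)
print(env.get_state()['joint_pos'])
E
```

```text
finger_gap: 0.0503
finger_gap: 0.05
finger_gap: 0.0503
finger_gap: 0.0496
finger_gap: 0.05
finger_gap: 0.0502
finger_gap: 0.0497
tcp [0.4419 0.1676 0.1653] yaw 10.2 gap 0.0497 F [ 0.2 -0.2  0. ] t 10.35 tilt [ 0.0042  0.0225 -0.9997]
turn units total (sum) -33.56
after-turn shift units [-0.0024  0.0782  0.0567] rows 1.8530221567103742
shift units [ 0.0184 -0.0747  0.0584] rows 1.9
[ 0.17903081  0.14811946 -0.36104646  1.0534644   0.02141119 -3.14059657]
```

```bash

python3 -m creep '{"hand":[50,50,50,50,50],"delta_pos":[[0,0,0],[0,0,0],[0,0,0],[0,0,0],[0,0,0]],"turn":[-1,-0.3,0,0,0]}'|tail -1
python3 - <<'E'
from h import *
plan([.446,.230,.12],178)
print(env.get_state()['joint_pos'])
E
```

```text
finger_gap: 0.0501
tcp [0.4357 0.1925 0.1649] yaw 14.21 gap 0.0501 F [-0.2  0.6 -0. ] t 10.77 tilt [ 9.2e-03 -5.0e-04 -1.0e+00]
turn units total (sum) -32.757
after-turn shift units [-0.0112  0.0472  0.0561] rows 1.4234505435608198
shift units [ 0.0235 -0.0424  0.0562] rows 1.4
[ 2.49066868e-01  1.57231067e-01 -3.51085265e-01  1.05372951e+00
 -2.76963401e-03 -3.14059973e+00]
```

```bash

python3 -m creep '{"hand":[50,50,50,50,50],"delta_pos":[[0,0,0],[0,0,0],[0,0,0],[0,0,0],[0,0,0]],"turn":[1,1,1,1,1]}'|tail -1
python3 -m creep '{"hand":[50,50,50,50,50],"delta_pos":[[0,0,0],[0,0,0],[0,0,0],[0,0,0],[0,0,0]],"turn":[1,1,1,1,1]}'|tail -1
python3 -m creep '{"hand":[50,50,50,50,50],"delta_pos":[[0,0,0],[0,0,0],[0,0,0],[0,0,0],[0,0,0]],"turn":[1,1,1,1,1]}'|tail -1
python3 -m creep '{"hand":[50,50,50,50,50],"delta_pos":[[0,0,0],[0,0,0],[0,0,0],[0,0,0],[0,0,0]],"turn":[1,1,1,1,1]}'|tail -1
python3 -m creep '{"hand":[50,50,50,50,50],"delta_pos":[[0,0,0],[0,0,0],[0,0,0],[0,0,0],[0,0,0]],"turn":[1,1,1,1,1]}'|tail -1
python3 -m creep '{"hand":[50,50,50,50,50],"delta_pos":[[0,0,0],[0,0,0],[0,0,0],[0,0,0],[0,0,0]],"turn":[1,1,1,1,1]}'|tail -1
python3 -m creep '{"hand":[50,50,50,50,50],"delta_pos":[[0,0,0],[0,0,0],[0,0,0],[0,0,0],[0,0,0]],"turn":[1,1,1,1,1]}'|tail -1
python3 -m creep '{"hand":[50,50,50,50,50],"delta_pos":[[0,0,0],[0,0,0],[0,0,0],[0,0,0],[0,0,0]],"turn":[1,1,1,1,0]}'|tail -1
python3 - <<'E'
from h import *
plan([.446,.230,.10],178)
print(env.get_state()['joint_pos'])
E
```

```text
finger_gap: 0.0502
finger_gap: 0.0498
finger_gap: 0.0501
finger_gap: 0.0504
finger_gap: 0.05
finger_gap: 0.0499
finger_gap: 0.0499
finger_gap: 0.0496
tcp [0.4359 0.1922 0.1649] yaw 179.04 gap 0.0496 F [ 0.2  0.6 -1.1] t 14.1 tilt [ 9.1e-03 -5.0e-04 -1.0e+00]
turn units total (sum) 0.209
after-turn shift units [-0.011   0.0477  0.0811] rows 1.816460395302141
shift units [-0.0111  0.0475  0.0812] rows 1.8
[ 0.24824675  0.15727969 -0.35110546  1.05372124 -0.00269925  0.2649338 ]
```

```bash

python3 -m creep '{"hand":[50,50,50,50,50],"delta_pos":[[-0.0037,0.0158,0.027],[-0.0037,0.0158,0.027],[-0.0036,0.0158,0.026],[0,0,0],[0,0,0]],"turn":[0.2,0,0,0,0]}'
python3 - <<'E'
from h import *
plan([.446,.230,.046],178)
c=cam('side');save(c,'pics/a2.png',(220,420,230,430),4)
c=cam('top');save(c,'pics/a2t.png',(200,350,150,300),4)
E
```

```text
clock: 14.52
tcp_pos: [0.445, 0.2302, 0.0999]
orientation: [0.003, 0.014, 1.0, -0.001]
wrist_force: [-0.6, 0.1, -0.7]
finger_gap: 0.0499
tcp [0.445  0.2302 0.0999] yaw 178.38 gap 0.0499 F [-0.6  0.1 -0.7] t 14.52 tilt [ 0.0062 -0.0016 -1.    ]
turn units total (sum) 0.075
after-turn shift units [-0.0013 -0.0002  0.0674] rows 1.2933026777272127
shift units [-0.0009 -0.0001  0.0674] rows 1.3
```

View pics/a2.png

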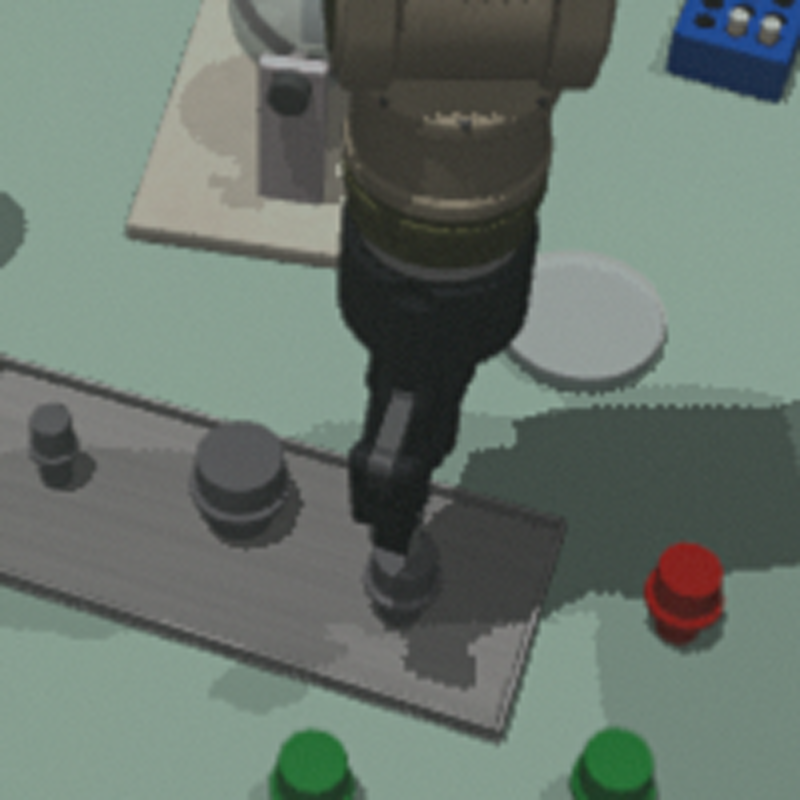

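View pics/a2t.png

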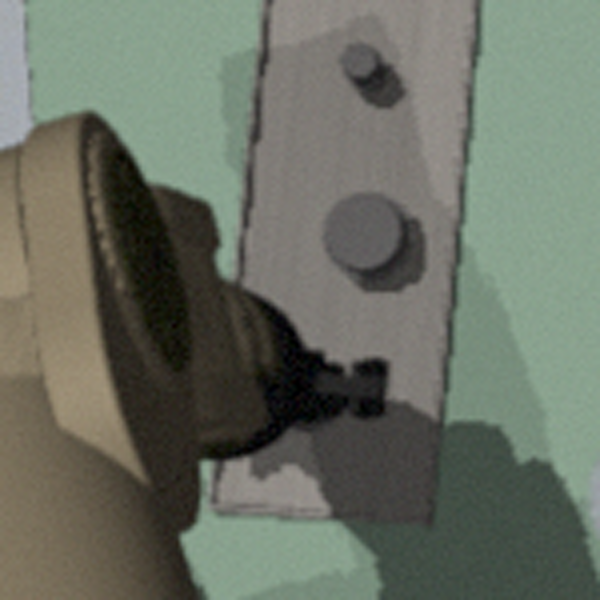

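The side crop shows the near fingertip's lower end at about (357,328), right over the middle stopper at (363,331). I'll work out the fingertip height.

```bash

python3 - <<'E'
from h import *
import pickle
np.set_printoptions(precision=4,suppress=True)
c=cam('side')
for rc in ((357,328),(354,327)):
    d=ray(c,rc);o=np.array(c['origin'])
    for y in (.255,.265): print(rc,y,o+d*(y-o[1])/d[1])
    print(at_depth(c,rc))
for t in ('stopper','stopper_seat'): print(t,[(np.round(x['location'],1),round(x['score'],2)) for x in env.pinpoint('side',t)])
E
```

```text
(357, 328) 0.255 [0.447  0.255  0.0822]
(357, 328) 0.265 [0.445  0.265  0.0967]
[0.4445 0.2678 0.1007]
(354, 327) 0.255 [0.4492 0.255  0.09  ]
(354, 327) 0.265 [0.4471 0.265  0.1043]
[0.4467 0.2668 0.107 ]
stopper [(array([423.6, 305.2]), 0.85), (array([422.4, 381. ]), 0.82), (array([374.3, 398.1]), 0.8), (array([454.5, 360.9]), 0.7), (array([370. , 328.5]), 0.55)]
stopper_seat [(array([418.9, 382.5]), 0.88), (array([372.2, 399.6]), 0.79), (array([364. , 331.2]), 0.61), (array([446.2, 361.7]), 0.59), (array([415.9, 309.9]), 0.57)]
```

```bash

python3 -m creep '{"hand":[50,50,50,50,50],"delta_pos":[[-0.0004,0,0.025],[-0.0004,0,0.025],[0,0,0.0174],[0,0,0],[0,0,0]],"turn":[0,0,0,0,0]}' 20
python3 -m creep '{"hand":[20,20,20,20,20],"delta_pos":[[0,0,0],[0,0,0],[0,0,0],[0,0,0],[0,0,0]],"turn":[0,0,0,0,0]}' 20
python3 - <<'E'
from h import *
plan([.446,.230,.046],178)
E
```

```text
clock: 15.18
tcp_pos: [0.4468, 0.2304, 0.0473]
orientation: [0.004, 0.015, 1.0, -0.0]
wrist_force: [-0.3, 0.2, -0.4]
finger_gap: 0.0502
clock: 15.6
tcp_pos: [0.4482, 0.2311, 0.0484]
orientation: [0.006, 0.015, 1.0, 0.0]
wrist_force: [-0.3, -1.9, 7.4]
finger_gap: 0.0288
tcp [0.4482 0.2311 0.0484] yaw 178.29 gap 0.0288 F [-0.3 -1.9  7.4] t 15.6 tilt [ 1.190e-02  2.000e-04 -9.999e-01]
turn units total (sum) 0.057
after-turn shift units [ 0.0027 -0.0014  0.003 ] rows 0.08135176729413993
shift units [ 0.0027 -0.0014  0.0029] rows 0.1
```

```bash

python3 -m creep '{"hand":[20,20,20,20,20],"delta_pos":[[0,0,-0.002],[0.02,0,0],[0.02,0,0],[0.012,0,0],[0,0,0]],"turn":[0,0,0,0,0]}' 20
python3 -m creep '{"hand":[20,20,20,20,20],"delta_pos":[[0.003,0,0],[0.003,0,0],[0.003,0,0],[0.003,0,0],[0,0,0]],"turn":[0,0,0,0,0]}' 20
python3 -m creep '{"hand":[20,20,20,20,20],"delta_pos":[[0.003,0,0],[0.003,0,0],[0,0,0],[0,0,0],[0,0,0]],"turn":[0,0,0,0,0]}' 20
python3 - <<'E'
from h import *
plan([.446,.230,.046],178)
c=cam('side');save(c,'pics/a3.png',(310,410,290,410),6)
E
```

```text
clock: 16.02
tcp_pos: [0.4034, 0.232, 0.0483]
orientation: [0.004, 0.014, 1.0, -0.0]
wrist_force: [-0.8, 0.6, -0.8]
finger_gap: 0.029
clock: 16.43
tcp_pos: [0.3968, 0.2326, 0.0486]
orientation: [0.006, 0.015, 1.0, 0.0]
wrist_force: [2.8, -0.0, 1.3]
finger_gap: 0.029
clock: 16.85
tcp_pos: [0.3919, 0.2327, 0.0486]
orientation: [0.005, 0.015, 1.0, 0.0]
wrist_force: [4.3, -0.6, 5.1]
finger_gap: 0.0286
tcp [0.3919 0.2327 0.0486] yaw 178.28 gap 0.0286 F [ 4.3 -0.6  5.1] t 16.85 tilt [ 0.0109  0.     -0.9999]
turn units total (sum) 0.056
after-turn shift units [-0.0677 -0.001   0.0033] rows 1.3003023352059966
shift units [-0.0676 -0.0013  0.004 ] rows 1.3
```

View pics/a3.png

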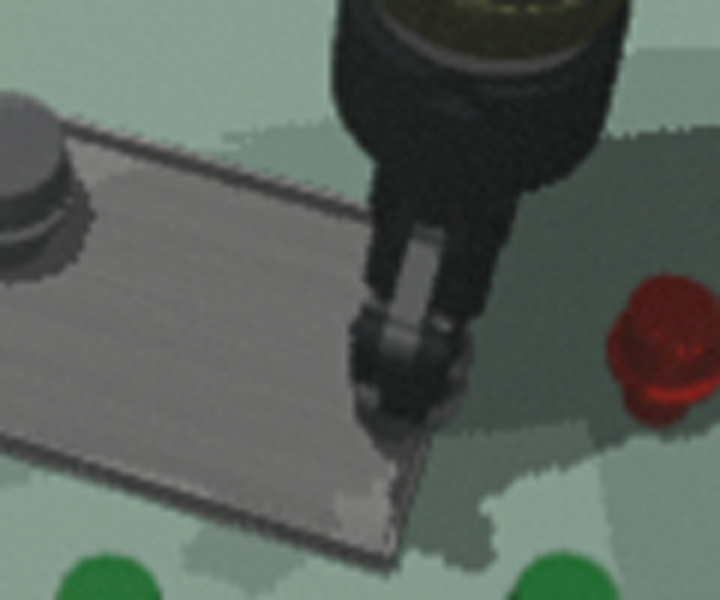

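```bash

python3 -m creep '{"hand":[20,20,20,20,20],"delta_pos":[[0.003,0,-0.0005],[0.003,0,-0.0005],[0.003,0,0],[0.002,0,0],[0,0,0]],"turn":[0,0,0,0,0]}' 20
python3 -m creep '{"hand":[20,20,20,20,20],"delta_pos":[[0,0,-0.02],[0,0,-0.04],[0,0,-0.045],[0,0,-0.045],[0,0,0]],"turn":[0,0,0,0,0]}' 30
python3 - <<'E'
from h import *
plan([.446,.230,.046],178)
c=cam('side');save(c,'pics/a4.png',(210,390,290,450),5)
c=cam('top');save(c,'pics/a4t.png',(230,380,150,310),5)
E
```

```text
clock: 17.32
tcp_pos: [0.3812, 0.2327, 0.0485]
orientation: [0.004, 0.015, 1.0, -0.0]
wrist_force: [2.6, 0.3, 0.7]
finger_gap: 0.0289
clock: 17.73
tcp_pos: [0.3824, 0.2338, 0.1739]
orientation: [0.007, 0.015, 1.0, 0.001]
wrist_force: [1.8, -0.2, -0.5]
finger_gap: 0.0284
tcp [0.3824 0.2338 0.1739] yaw 178.32 gap 0.0284 F [ 1.8 -0.2 -0.5] t 17.73 tilt [ 0.014   0.0025 -0.9999]
turn units total (sum) 0.064
after-turn shift units [-0.0797 -0.002   0.1599] rows 3.428189007084476
shift units [-0.0774 -0.0029  0.161 ] rows 3.4
```

View pics/a4.png

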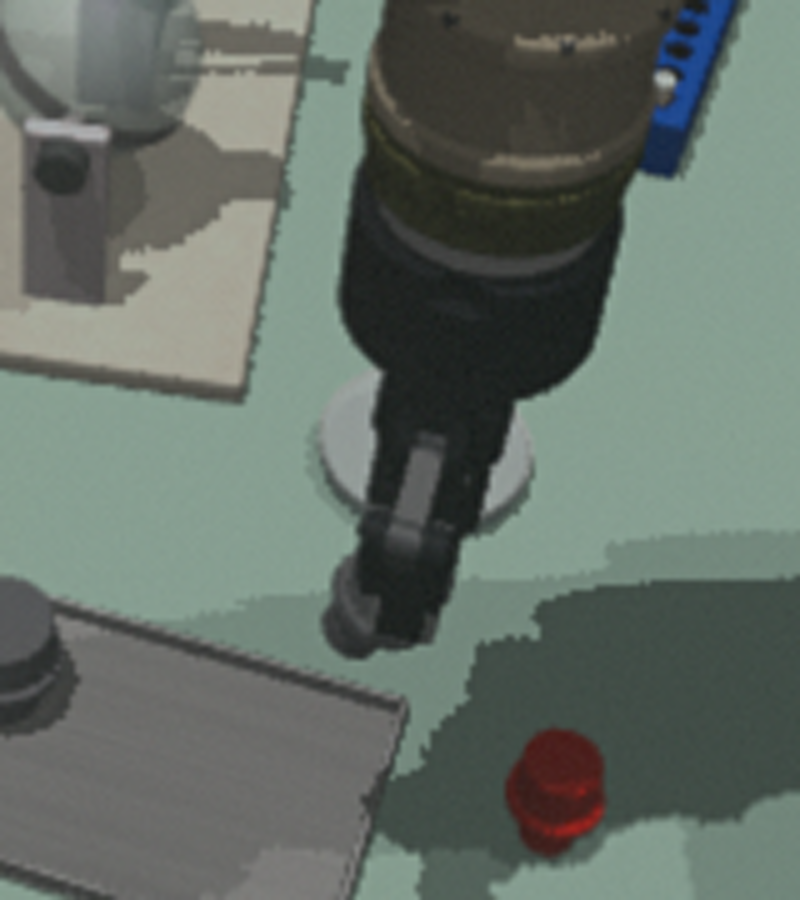

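View pics/a4t.png

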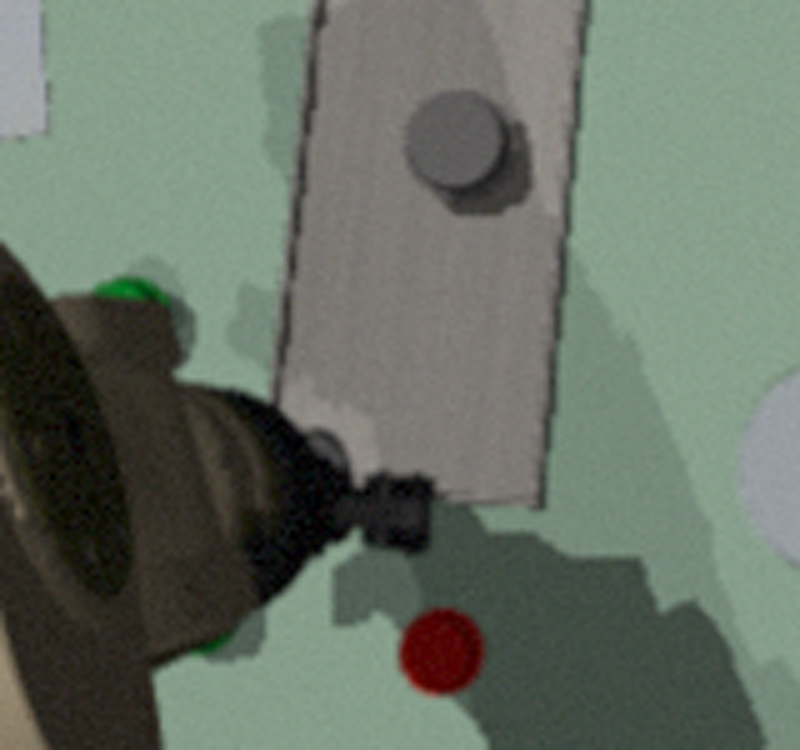

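```bash
cat > ov.py <<'E'
from h import *
np.set_printoptions(precision=4,suppress=True)
def circ(C,ax,u,r,n=40):
    v=np.cross(ax,u);a=np.linspace(0,2*np.pi,n);return C+r*(np.outer(np.cos(a),u)+np.outer(np.sin(a),v))
def stop_pts(P,ax,u,h=.041): # P pivot at height h on axis
    o=P-h*ax;return [circ(o,ax,u,.0105),circ(o+.022*ax,ax,u,.018),circ(o+.026*ax,ax,u,.018),circ(o+.046*ax,ax,u,.015)]
def axis(Rm,th):
    # tilt about tool y: axis direction = -toolz rotated toward toolx (tool x ~ -x world)
    return -np.cos(th)*Rm[:,2]+np.sin(th)*Rm[:,0]
def draw(c,polys,crop,k,f,col=(0,0,255)):
    r0,r1,c0,c1=crop;im=cv2.resize(c['pixels'][r0:r1,c0:c1,::-1],None,fx=k,fy=k,interpolation=cv2.INTER_CUBIC)
    for p in polys:
        q=proj(c,p);q=np.c_[(q[:,1]-c0+.5)*k,(q[:,0]-r0+.5)*k].astype(np.int32);cv2.polylines(im,[q],False,col,1)
    return im
E
python3 - <<'E'
from ov import *
c=cam('side');s=env.get_state();Rm=q2R(s['orientation']);ims=[]
P=s['tcp_pos']+Rm@np.array([.002,0,-.0045+.009])  # tip side
P=s['tcp_pos']+Rm@np.array([0,0,.0045])
for a in (25,32,39,46):
    th=np.radians(a);ax=axis(Rm,th);ims.append(draw(c,stop_pts(P,ax,Rm[:,1]),(310,355,340,395),7,'x'))
cv2.imwrite('pics/ov1.png',np.vstack([np.hstack(ims[:2]),np.hstack(ims[2:])])[:600,:800])
for t in ('stopper','stopper_seat'): print(t,[(np.round(x['location'],1),round(x['score'],2)) for x in env.pinpoint('side',t)])
for a in (25,32,39,46):
    ax=axis(Rm,np.radians(a));o=P-.041*ax;print(a,proj(c,o),proj(c,o+.022*ax))
E
```

```text
stopper [(array([455.3, 359.1]), 0.84), (array([375. , 399.3]), 0.83), (array([420.6, 306.3]), 0.69), (array([423.5, 381.5]), 0.57), (array([338. , 355.7]), 0.45)]
stopper_seat [(array([418.8, 382.6]), 0.93), (array([446.3, 359.1]), 0.72), (array([370.7, 393.5]), 0.6), (array([419.4, 311.1]), 0.57), (array([333.3, 364.3]), 0.47)]
25 [[338.1024 361.6873]] [[332.241  368.3839]]
32 [[336.515  359.2683]] [[331.4897 367.2451]]
39 [[334.7867 357.062 ]] [[330.6718 366.2099]]
46 [[332.9404 355.0989]] [[329.7986 365.2929]]
```

View pics/ov1.png

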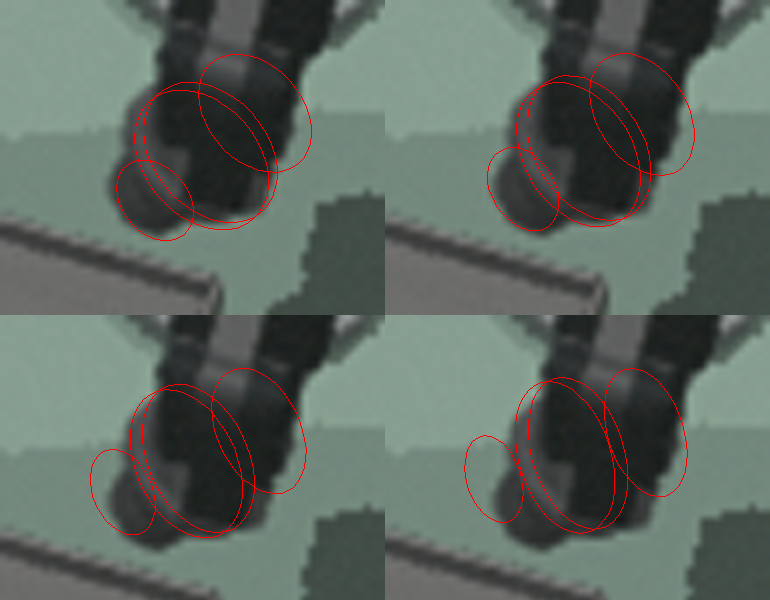

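Tilt reads about 29° (foot disc near (338,357)), which matches the neck lean. Next I'll move above the flask.

```bash

python3 -m creep '{"hand":[20,20,20,20,20],"delta_pos":[[0,0,-0.04],[0,0,-0.04],[0,0,-0.03],[0,0,0],[0,0,0]],"turn":[-0.8,-0.9,0,0,0]}' 40
python3 - <<'E'
from h import *
plan([.490,-.077,.262],186.8)
E
```

```text
clock: 18.4
tcp_pos: [0.3803, 0.2329, 0.2563]
orientation: [0.004, -0.059, 0.998, -0.0]
wrist_force: [0.2, 0.3, -1.2]
finger_gap: 0.0282
tcp [0.3803 0.2329 0.2563] yaw -173.22 gap 0.0282 F [ 0.2  0.3 -1.2] t 18.4 tilt [ 8.5e-03 -4.0e-04 -1.0e+00]
turn units total (sum) -72.004
after-turn shift units [-0.0903 -0.4009 -0.0071] rows 7.884258464754506
shift units [-0.0906 -0.4008 -0.0058] rows 7.9
```

```bash

python3 -m creep '{"hand":[20,20,20,20,20],"delta_pos":[[-0.009,-0.03,-0.001],[-0.009,-0.045,-0.001],[-0.009,-0.045,-0.001],[-0.009,-0.045,-0.001],[-0.009,-0.045,-0.001]],"turn":[0,0,0,0,0]}' 40
python3 -m creep '{"hand":[20,20,20,20,20],"delta_pos":[[-0.009,-0.045,-0.001],[-0.009,-0.045,0],[-0.009,-0.045,0],[-0.009,-0.04,0],[-0.009,-0.016,0]],"turn":[0,0,0,0,0]}' 40
python3 -m creep '{"hand":[20,20,20,20,20],"delta_pos":[[0,0,0],[0,0,0],[0,0,0],[0,0,0],[0,0,0]],"turn":[0,0,0,0,0]}' 40
python3 - <<'E'
from ov import *
plan([.501,-.0755,.243],186.8)
import pickle
d={}
for n in('top','side'):
    c=cam(n);d[n]=c
    for t in ('neck_mouth','stopper','stopper_seat','pointer_tip'): print(n,t,[(np.round(x['location'],1),round(x['score'],2)) for x in env.pinpoint(n,t)][:5])
d['s']=env.get_state();pickle.dump(d,open('c1.pkl','wb'))
save(d['side'],'pics/b1.png',(110,260,250,410),5);save(d['top'],'pics/b1t.png',(170,320,300,460),5)
E
```

```text
clock: 18.82
tcp_pos: [0.4345, 0.0689, 0.2587]
orientation: [0.002, -0.059, 0.998, -0.0]
wrist_force: [0.6, 0.4, -0.2]
finger_gap: 0.0278
clock: 19.23
tcp_pos: [0.4891, -0.0805, 0.2597]
orientation: [0.002, -0.057, 0.998, -0.0]
wrist_force: [0.6, -0.6, -0.2]
finger_gap: 0.0282
clock: 19.65
tcp_pos: [0.4891, -0.0759, 0.2625]
orientation: [0.004, -0.06, 0.998, -0.0]
wrist_force: [0.0, -0.7, -0.1]
finger_gap: 0.028
tcp [ 0.4891 -0.0759  0.2625] yaw -173.1 gap 0.028 F [ 0.  -0.7 -0.1] t 19.65 tilt [ 0.0085  0.     -1.    ]
turn units total (sum) -71.981
after-turn shift units [-0.0148 -0.0013  0.0244] rows 0.5485871846806708
shift units [-0.0146 -0.0013  0.0245] rows 0.5
top neck_mouth [(array([249.7, 376.5]), 0.97), (array([262.9, 243.2]), 0.75)]
top stopper [(array([351.2, 191.6]), 0.8), (array([358. , 241.9]), 0.71), (array([291.6, 176.7]), 0.54), (array([338.2, 164.9]), 0.51)]
top stopper_seat [(array([356.5, 238.6]), 0.83), (array([337.6, 160.2]), 0.66), (array([352.2, 186.5]), 0.62), (array([240.7, 369.1]), 0.52), (array([293.3, 174.3]), 0.5)]
top pointer_tip []
side neck_mouth [(array([187.3, 334.6]), 0.82)]
side stopper [(array([454.5, 361. ]), 0.85), (array([179.2, 341.8]), 0.69), (array([422.4, 381.2]), 0.67), (array([421.8, 305.5]), 0.59), (array([373.7, 399.3]), 0.55)]
side stopper_seat [(array([417.3, 310.6]), 0.91), (array([369., 400.]), 0.76), (array([170.9, 347.7]), 0.75), (array([446.7, 358.7]), 0.69), (array([416.7, 381.5]), 0.61)]
side pointer_tip [(array([165.6, 340.3]), 0.66)]
```

View pics/b1.png

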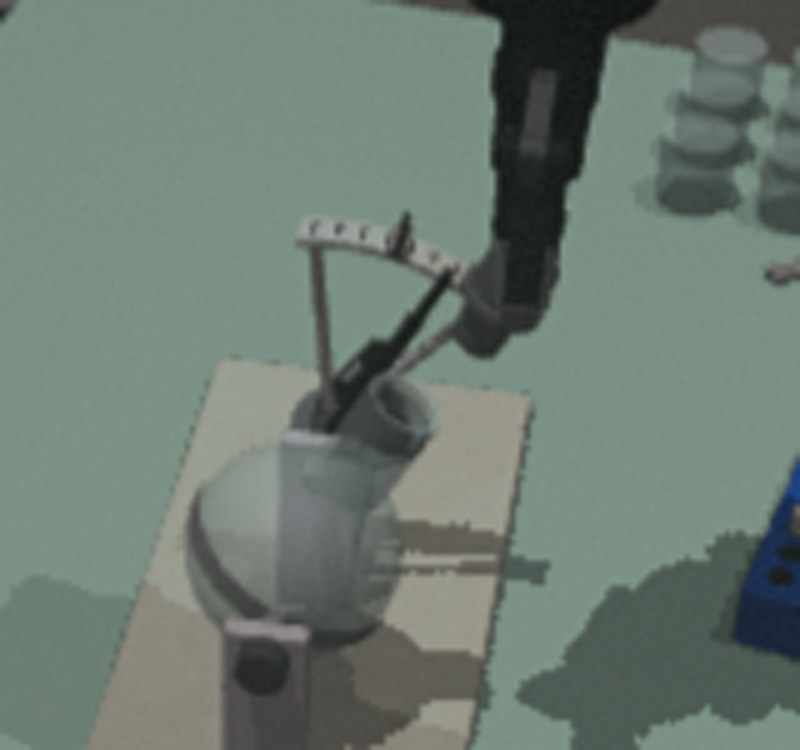

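View pics/b1t.png

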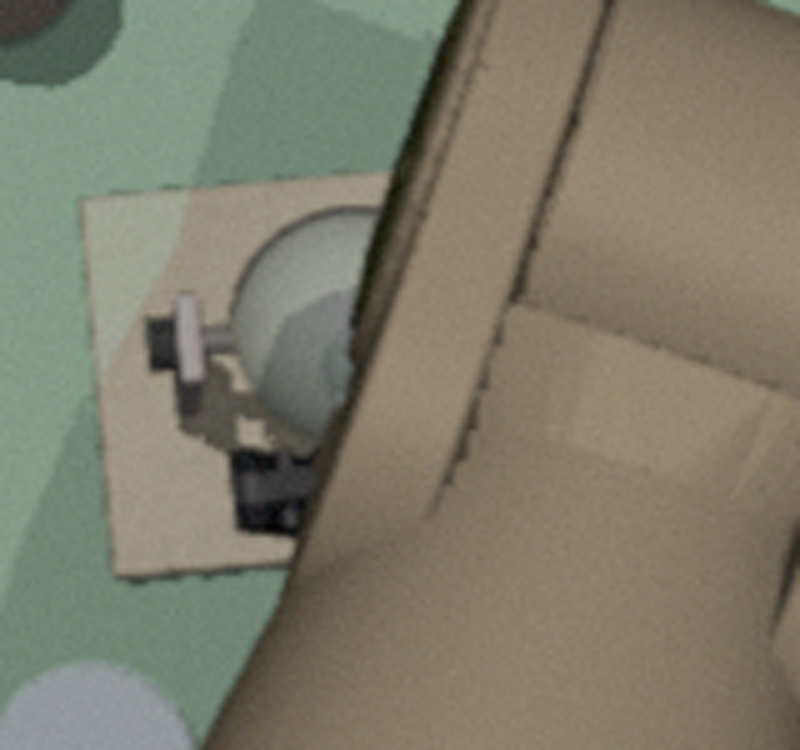

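The side view shows the stopper at about (177,347), above and right of the neck rim at (192,331), with parallel axes. I'll refine the mouth by triangulating the rim centres and overlaying both models.

```bash

python3 - <<'E'
from ov import *
from fit import *
cs=pickle.load(open('c0.pkl','rb'));t,s0=cs['top'],cs['side'];d=pickle.load(open('c1.pkl','rb'));s=d['side'];st=d['s'];Rm=q2R(st['orientation'])
M,e=tri(t,(249.2,376.3),s0,(192,330.6));print('mouth visual',M,e)
print('nn', tri(t,(249.7,376.5),s,(187.3,334.6)), tri(t,(253.2,377.9),s,(187.3,334.6)))
q=pickle.load(open('q.pkl','rb'))
def ring(q,th): 
    a=Rz(q[2])@np.array([-np.sin(th),0,np.cos(th)]);u=Rz(q[2])@np.array([0,1,0]);C=W(q,nk(th,.098,0));return [circ(C,a,u,.0175),circ(C,a,u,.0135),circ(C-.03*a,a,u,.0175)]
ims=[]
for th,dx in((27,0),(29.4,0),(27,.003)):
    qq=q.copy();qq[0]+=dx
    print(th,dx,W(qq,nk(np.radians(th),.098,0)))
    a=draw(t,ring(qq,np.radians(th)),(225,275,350,400),5,'');
    b=draw(s0,ring(qq,np.radians(th)),(170,220,305,355),5,'')
    ims.append(np.vstack([a,b]))
cv2.imwrite('pics/ov2.png',np.hstack(ims))
P=st['tcp_pos']+Rm@np.array([0,0,.0045]);ims=[]
for a in(25,28,31):
    ax=axis(Rm,np.radians(a));ims.append(draw(s,stop_pts(P,ax,Rm[:,1]),(145,195,325,375),5,''))
cv2.imwrite('pics/ov3.png',np.hstack(ims))
E
```

```text
mouth visual [ 0.5358 -0.0716  0.1817] 0.002894680181722987
nn (array([ 0.5302, -0.0708,  0.1962]), np.float64(0.007554055138721259)) (array([ 0.5275, -0.0733,  0.1941]), np.float64(0.0009688814306390431))
27 0 [ 0.534  -0.0716  0.1873]
29.4 0 [ 0.5304 -0.0721  0.1854]
27 0.003 [ 0.537  -0.0716  0.1873]
```

View pics/ov2.png

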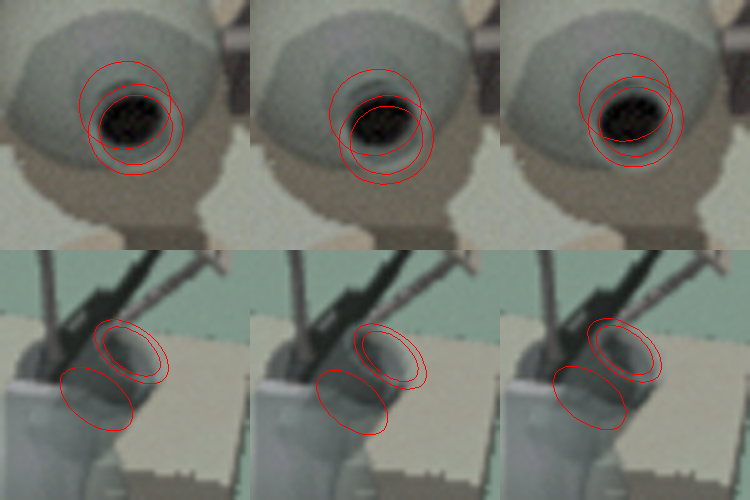

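View pics/ov3.png

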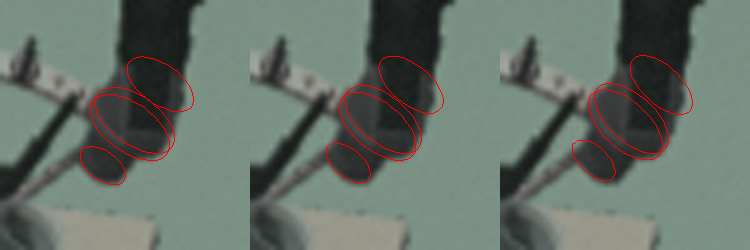

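```bash

python3 - <<'E'
from ov import *
from fit import *
d=pickle.load(open('c1.pkl','rb'));s=d['side'];st=d['s'];Rm=q2R(st['orientation'])
im=s['pixels'][148:190,330:372,::-1];im=cv2.convertScaleAbs(im,alpha=2.2,beta=0)
A=cv2.resize(im,None,fx=14,fy=14,interpolation=cv2.INTER_CUBIC)
cv2.imwrite('pics/st2.png',A)
P=st['tcp_pos']+Rm@np.array([0,0,.0045])
for a in(15,20,25,28,31):
    ax=axis(Rm,np.radians(a));o=P-.041*ax;f,g=proj(s,o)[0],proj(s,o+.026*ax)[0];print(a,f,g,(g-f)[1]/(f-g)[0])
q=pickle.load(open('q.pkl','rb'))
for a in (25,27,29,31):
    f,g=[proj(s,W(q,nk(np.radians(a),r,-.078)))[0] for r in(.03,.112)];print('ptr',a,f,g,(g-f)[1]/(f-g)[0])
E
```

```text
15 [179.0449 348.3022] [169.0643 352.7179] 0.44243391211547367
20 [178.396  346.6624] [168.8216 352.1083] 0.5687899974802869
25 [177.6335 345.0855] [168.536  351.5228] 0.7075781407837953
28 [177.1237 344.1742] [168.3449 351.1848] 0.798592319755609
31 [176.576  343.2918] [168.1397 350.8581] 0.8968626665982268
ptr 25 [189.3979 320.3347] [163.3918 337.4848] 0.6594615595034004
ptr 27 [189.6107 320.7389] [164.242  339.0552] 0.7220045741103573
ptr 29 [189.8341 321.1353] [165.1353 340.5915] 0.7877402663340032
ptr 31 [190.068  321.5231] [166.0702 342.0915] 0.8570930079947061
```

View pics/st2.png

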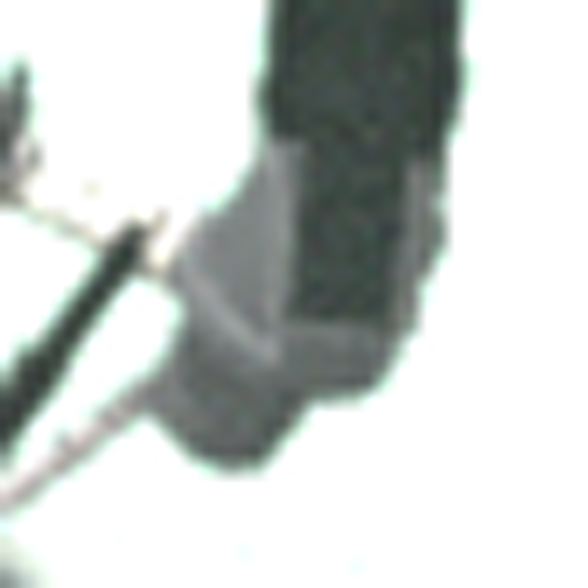

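```bash

python3 - <<'E'
from ov import *
from fit import *
d=pickle.load(open('c1.pkl','rb'));s=d['side'];st=d['s'];Rm=q2R(st['orientation'])
def model(p):
    P=st['tcp_pos']+Rm@np.array([p[1],0,.0045]);ax=axis(Rm,p[0]);c=[proj(s,x) for x in stop_pts(P,ax,Rm[:,1],.041+p[2])]
    L=np.vstack(c[1:3]);F=c[0]
    return np.array([F[:,1].min(),F[:,0].max(),L[:,1].min(),L[:,0].max(),L[:,1].max()])
obs=np.array([340.2,181.1,342.4,175.8,358.6])
for sd in (0,1):
    r=least_squares(lambda p:np.r_[model(p)-obs,(p[1]/.002)*.3,(p[2]/.003)*.3],[.45,0,0],diff_step=1e-3);print(np.degrees(r.x[0]),r.x,r.fun)
p=r.x
im=draw(s,stop_pts(st['tcp_pos']+Rm@np.array([p[1],0,.0045]),axis(Rm,p[0]),Rm[:,1],.041+p[2]),(148,190,330,372),14,'')
cv2.imwrite('pics/ov4.png',cv2.convertScaleAbs(im,alpha=1.8))
E
```

```text
25.529333797168007 [ 0.4456 -0.0012 -0.0012] [-0.1495 -0.1949 -0.1891  0.2692  0.3835 -0.1872 -0.1232]
25.529333797168007 [ 0.4456 -0.0012 -0.0012] [-0.1495 -0.1949 -0.1891  0.2692  0.3835 -0.1872 -0.1232]
```

View pics/ov4.png

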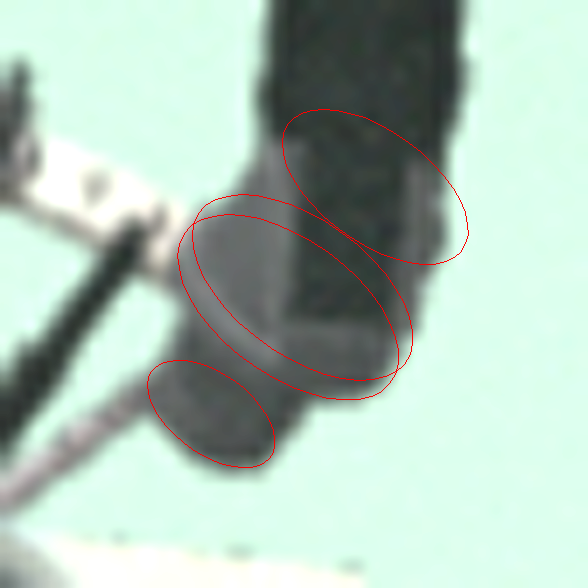

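```bash
cat > tgt.py <<'E'
from ov import *
from fit import *
def foot(th=np.radians(25)):
    st=env.get_state();Rm=q2R(st['orientation']);return st['tcp_pos']+Rm@np.array([-.0012,0,.0045])-.0398*axis(Rm,th),st['tcp_pos'],Rm
def neck(th=28.): 
    t=np.radians(th);q=.118;return np.array([-np.sin(t)*np.cos(q),-np.sin(t)*np.sin(q),np.cos(t)])
E
python3 - <<'E'
from tgt import *
cs=pickle.load(open('c0.pkl','rb'));t=cs['top']
print('top rim at z',at_z(t,(249.2,376.3),.186))
M=np.array([.534,-.0715,.1855]);f,p,Rm=foot();a=neck()
d=f-M;print('foot',f,'axial',d@a,'lateral vec',d-(d@a)*a)
T=p+(M+.008*a-f);plan(T)
print('neck axis in tool',Rm.T@-a/.8*.001)
E
```

```text
top rim at z [ 0.5366 -0.071   0.186 ]
foot [ 0.5079 -0.0751  0.2224] axial 0.04492749625700696 lateral vec [-0.0051 -0.0011 -0.0028]
tcp [ 0.4897 -0.0772  0.2628] yaw -173.21 gap 0.028 F [ 0.7  0.5 -0.4] t 20.15 tilt [ 0.0093 -0.0004 -1.    ]
shift units [-0.0279  0.0007  0.0375] rows 0.9
neck axis in tool [-0.0006  0.      0.0011]
```

```bash

python3 -m creep '{"hand":[20,20,20,20,20],"delta_pos":[[-0.007,0.0002,0.0095],[-0.007,0.0002,0.0095],[-0.007,0.0002,0.0095],[-0.007,0,0.009],[0,0,0]],"turn":[0,0,0,0,0]}' 40
python3 - <<'E'
from tgt import *
M=np.array([.534,-.0715,.1855]);f,p,Rm=foot();a=neck()
d=f-M;print('foot',f,'axial',d@a,'lateral',Rm.T@(d-(d@a)*a));plan(p)
c=cam('side');im=c['pixels'][150:215,300:370,::-1];cv2.imwrite('pics/b2.png',cv2.convertScaleAbs(cv2.resize(im,None,fx=9,fy=9,interpolation=cv2.INTER_CUBIC),alpha=2))
im=c['pixels'][150:215,300:370,::-1];c2=cam('top');save(c2,'pics/b2t.png',(200,300,330,430),5)
pickle.dump(c,open('c2.pkl','wb'))
E
```

```text
clock: 20.57
tcp_pos: [0.5123, -0.0738, 0.2304]
orientation: [0.003, -0.059, 0.998, 0.0]
wrist_force: [0.2, 0.3, -0.9]
finger_gap: 0.0281
foot [ 0.5305 -0.0716  0.1899] axial 0.005565313016258813 lateral [0.0009 0.0003 0.0005]
tcp [ 0.5123 -0.0738  0.2304] yaw -173.19 gap 0.0281 F [ 0.2  0.3 -0.9] t 20.57 tilt [ 0.0062  0.0007 -1.    ]
shift units [0. 0. 0.] rows 0.0
```

View pics/b2.png

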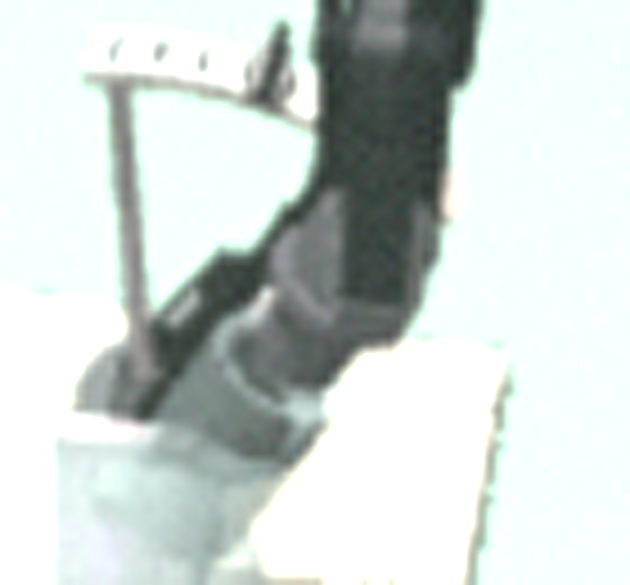

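The side view shows the foot centred over the rim (rim from (187,325) to (197,336), foot at about (191,332)). I'll insert along the neck axis while watching the force.

```bash

python3 -m creep '{"hand":[20,20,20,20,20],"delta_pos":[[-0.0012,0,0.0022],[-0.0012,0,0.0022],[-0.0012,0,0.0022],[-0.0012,0,0.0022],[0,0,0]],"turn":[0,0,0,0,0]}' 40
python3 - <<'E'
from tgt import *
M=np.array([.534,-.0715,.1855]);f,p,Rm=foot();a=neck();s=env.get_state();F=s['wrist_force']
d=f-M;print('axial',d@a,'lateral',Rm.T@(d-(d@a)*a),'F ax',F@a,'F tool',Rm.T@F,'T',s['ft_torque'])
E
python3 -m creep '{"hand":[20,20,20,20,20],"delta_pos":[[-0.0012,0,0.0022],[-0.0012,0,0.0022],[0,0,0],[0,0,0],[0,0,0]],"turn":[0,0,0,0,0]}' 40
python3 - <<'E'
from tgt import *
M=np.array([.534,-.0715,.1855]);f,p,Rm=foot();a=neck();s=env.get_state();F=s['wrist_force']
d=f-M;print('axial',d@a,'lateral',Rm.T@(d-(d@a)*a),'F ax',F@a,'F tool',Rm.T@F,'T',s['ft_torque'])
E
```

```text
clock: 21.08
tcp_pos: [0.516, -0.0736, 0.2256]
orientation: [0.004, -0.059, 0.998, -0.0]
wrist_force: [-1.1, 0.1, -1.4]
finger_gap: 0.028
axial -0.0003351730018773613 lateral [-0.0001 -0.0001 -0.    ] F ax -0.7075053854002065 F tool [1.0962 0.2386 1.3678] T [ 0.0316  0.0166 -0.0153]
clock: 21.5
tcp_pos: [0.5179, -0.0734, 0.2224]
orientation: [0.004, -0.059, 0.998, -0.0]
wrist_force: [0.5, 0.5, -0.3]
finger_gap: 0.0284
axial -0.004131988484125158 lateral [-0.0002 -0.0001 -0.0001] F ax -0.5233777998266531 F tool [-0.5421  0.4257  0.3074] T [-0.0143  0.0117 -0.0534]
```

```bash
cat > st.py <<'E'
from tgt import *
M=np.array([.534,-.0715,.1855]);f,p,Rm=foot();a=neck();s=env.get_state();F=s['wrist_force']
d=f-M;print('axial mm',d@a*1e3,'lat',Rm.T@(d-(d@a)*a)*1e3,'F ax',F@a,'F tool',Rm.T@F,'T',s['ft_torque'],'tilt',Rm[:,2],s['finger_gap'])
E
python3 -m creep '{"hand":[20,20,20,20,20],"delta_pos":[[-0.0012,0,0.0022],[-0.0012,0,0.0022],[0,0,0],[0,0,0],[0,0,0]],"turn":[0,0,0,0,0]}' 40 >/dev/null; python3 st.py
python3 -m creep '{"hand":[20,20,20,20,20],"delta_pos":[[-0.0012,0,0.0022],[-0.0012,0,0.0022],[0,0,0],[0,0,0],[0,0,0]],"turn":[0,0,0,0,0]}' 40 >/dev/null; python3 st.py
python3 -m creep '{"hand":[20,20,20,20,20],"delta_pos":[[-0.0012,0,0.0022],[0,0,0],[0,0,0],[0,0,0],[0,0,0]],"turn":[0,0,0,0,0]}' 40 >/dev/null; python3 st.py
```

```text
axial mm -8.16576041373052 lat [-0.2547 -0.041  -0.1325] F ax -1.1373657916509226 F tool [-0.4103 -0.0984  1.0688] T [-0.0093  0.0231  0.0573] tilt [ 0.0089 -0.0003 -1.    ] 0.028028504124339694
axial mm -12.167186369428498 lat [-0.3692 -0.0743 -0.192 ] F ax -0.32375951724007745 F tool [0.3904 0.1333 0.568 ] T [-0.0195  0.0317  0.0096] tilt [ 0.009  -0.0003 -1.    ] 0.028372004817390568
axial mm -13.950776267391824 lat [-0.4553 -0.1463 -0.2366] F ax 3.0134399809713486 F tool [ 1.1807 -0.5867 -2.7817] T [-0.0272  0.3082 -0.0668] tilt [ 0.0092 -0.0006 -1.    ] 0.02802618226548888
```

```bash

python3 -m creep '{"hand":[20,20,20,20,20],"delta_pos":[[-0.0006,0,0.0011],[0,0,0],[0,0,0],[0,0,0],[0,0,0]],"turn":[0,0,0,0,0]}' 60 >/dev/null; python3 st.py
python3 -m creep '{"hand":[20,20,20,20,20],"delta_pos":[[-0.0006,0,0.0011],[0,0,0],[0,0,0],[0,0,0],[0,0,0]],"turn":[0,0,0,0,0]}' 60 >/dev/null; python3 st.py
python3 - <<'E'
from tgt import *
c=cam('side');im=c['pixels'][150:215,300:370,::-1];cv2.imwrite('pics/b3.png',cv2.convertScaleAbs(cv2.resize(im,None,fx=9,fy=9,interpolation=cv2.INTER_CUBIC),alpha=2))
E
```

```text
axial mm -14.83808185216739 lat [-0.4026 -0.1454 -0.2093] F ax 6.18178792648515 F tool [ 4.1151  0.4298 -4.8279] T [-0.0765  0.6789  0.0496] tilt [ 0.009  -0.0006 -1.    ] 0.027401048830154855
axial mm -15.932931285625369 lat [-0.4099 -0.1023 -0.2132] F ax 5.947226494914895 F tool [ 3.6993 -0.2169 -4.7789] T [-0.0551  0.6404 -0.0207] tilt [ 0.009  -0.0005 -1.    ] 0.027389684930926042
```

View pics/b3.png

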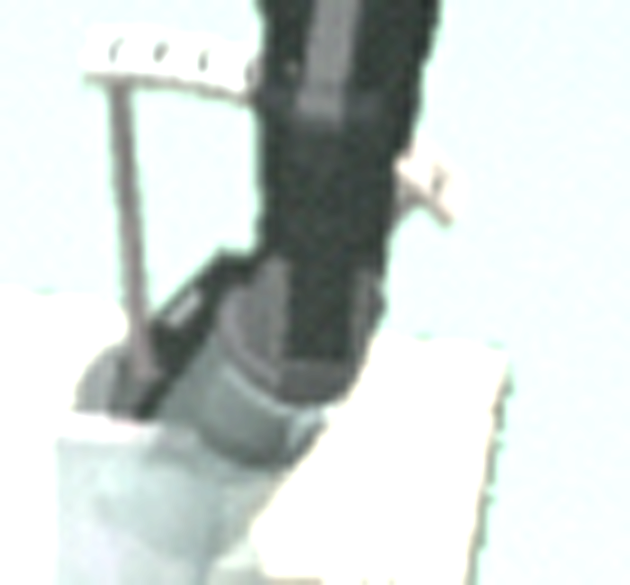

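The lip at about (193,331) is now roughly 5 mm above the rim, and the steady 6 N means the seal is yielding. I'll continue in 1 mm steps.

```bash

python3 -m creep '{"hand":[20,20,20,20,20],"delta_pos":[[-0.0006,0,0.0011],[0,0,0],[0,0,0],[0,0,0],[0,0,0]],"turn":[0,0,0,0,0]}' 60 >/dev/null; python3 st.py
python3 -m creep '{"hand":[20,20,20,20,20],"delta_pos":[[-0.0006,0,0.0011],[0,0,0],[0,0,0],[0,0,0],[0,0,0]],"turn":[0,0,0,0,0]}' 60 >/dev/null; python3 st.py
python3 -m creep '{"hand":[20,20,20,20,20],"delta_pos":[[-0.0006,0,0.0011],[0,0,0],[0,0,0],[0,0,0],[0,0,0]],"turn":[0,0,0,0,0]}' 60 >/dev/null; python3 st.py
```

```text
axial mm -16.994676819870275 lat [-0.416  -0.1181 -0.2163] F ax 6.52812765598221 F tool [ 4.0164 -0.0648 -5.269 ] T [-0.1358  0.6859  0.02  ] tilt [ 0.009  -0.0005 -1.    ] 0.02713888242964224
axial mm -17.995395139026837 lat [-0.3263 -0.1534 -0.1697] F ax 7.167775099771758 F tool [ 4.8556  0.1757 -5.5531] T [-0.1366  0.7074  0.0465] tilt [ 0.0087 -0.0006 -1.    ] 0.027304339678835533
axial mm -18.904216635644563 lat [-0.1805 -0.137  -0.0939] F ax 7.181648105634656 F tool [ 4.1777 -0.7559 -5.92  ] T [-0.1573  0.7993  0.0253] tilt [ 0.0084 -0.0007 -1.    ] 0.027227193293677284
```

```bash

python3 -m creep '{"hand":[20,20,20,20,20],"delta_pos":[[-0.0006,0,0.0011],[0,0,0],[0,0,0],[0,0,0],[0,0,0]],"turn":[0,0,0,0,0]}' 60 >/dev/null; python3 st.py
python3 -m creep '{"hand":[20,20,20,20,20],"delta_pos":[[-0.0006,0,0.0011],[0,0,0],[0,0,0],[0,0,0],[0,0,0]],"turn":[0,0,0,0,0]}' 60 >/dev/null; python3 st.py
python3 - <<'E'
from tgt import *
c=cam('side');im=c['pixels'][150:215,300:370,::-1];cv2.imwrite('pics/b4.png',cv2.convertScaleAbs(cv2.resize(im,None,fx=9,fy=9,interpolation=cv2.INTER_CUBIC),alpha=2))
E
```

```text
axial mm -19.252708318639492 lat [-0.0631 -0.1429 -0.0327] F ax 11.552283898580436 F tool [ 7.4703 -0.4905 -9.1317] T [-0.1625  1.2687  0.0601] tilt [ 0.008 -0.001 -1.   ] 0.027678327271933437
axial mm -19.42170855599542 lat [ 0.0638 -0.1998  0.0338] F ax 17.15313981179699 F tool [  9.2212  -0.8079 -14.5339] T [-0.1931  1.9239  0.0417] tilt [ 0.0076 -0.0015 -1.    ] 0.02732064441779095
```

View pics/b4.png

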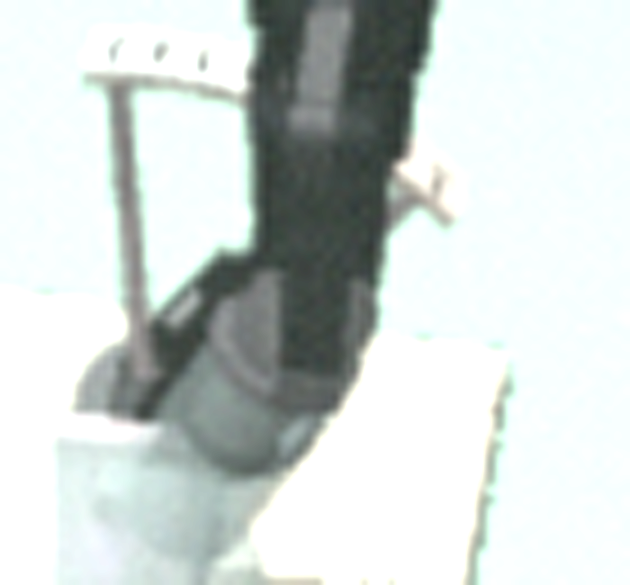

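```bash

python3 -m creep '{"hand":[20,20,20,20,20],"delta_pos":[[0,0,0],[0,0,0],[0,0,0],[0,0,0],[0,0,0]],"turn":[0,0,0,0,0]}' 20 >/dev/null; python3 st.py
python3 -m creep '{"hand":[20,20,20,20,20],"delta_pos":[[-0.0003,0,0.0005],[0,0,0],[0,0,0],[0,0,0],[0,0,0]],"turn":[0,0,0,0,0]}' 20 >/dev/null; python3 st.py
```

```text
axial mm -19.443050244097133 lat [ 0.0881 -0.1949  0.0465] F ax 17.13340549280687 F tool [  9.7838   0.4764 -14.2206] T [-0.1505  1.8496  0.084 ] tilt [ 0.0076 -0.0015 -1.    ] 0.027525718417946606
axial mm -19.486262602001286 lat [ 0.1357 -0.209   0.0714] F ax 19.05955053758588 F tool [ 10.8938   0.0973 -15.8125] T [-0.1507  2.1978 -0.0089] tilt [ 0.0074 -0.0017 -1.    ] 0.0272202176526063
```

```bash

python3 -m creep '{"hand":[20,20,20,20,20],"delta_pos":[[0.0011,0,-0.002],[0,0,0],[0,0,0],[0,0,0],[0,0,0]],"turn":[0,0,0,0,0]}' 20 >/dev/null; python3 st.py
python3 -m creep '{"hand":[48,48,48,48,48],"delta_pos":[[0,0,0],[0,0,0],[0,0,0],[0,0,0],[0,0,0]],"turn":[0,0,0,0,0]}' 20 >/dev/null; python3 st.py
python3 -m creep '{"hand":[48,48,48,48,48],"delta_pos":[[0.006,0,-0.011],[0.009,0,-0.015],[0.015,0,-0.022],[0.015,0,-0.022],[0.01,0,-0.02]],"turn":[0,0,0,0,0]}' 20
python3 - <<'E'
from tgt import *
c=cam('side');im=c['pixels'][150:215,300:370,::-1];cv2.imwrite('pics/b5.png',cv2.convertScaleAbs(cv2.resize(im,None,fx=9,fy=9,interpolation=cv2.INTER_CUBIC),alpha=2))
plan([.47,-.1,.3]);pickle.dump(c,open('c3.pkl','wb'))
E
```

```text
axial mm -19.248978660272606 lat [-0.0196 -0.1233 -0.01  ] F ax 10.097843023234935 F tool [ 6.2008 -0.1902 -8.154 ] T [-0.1798  1.2236  0.0089] tilt [ 0.0079 -0.0009 -1.    ] 0.027434510696837965
axial mm -20.201060456865488 lat [-0.5696 -0.0124 -0.2963] F ax -0.21773831800856983 F tool [0.0386 0.2158 0.2654] T [ 0.0602  0.035  -0.0061] tilt [ 0.009  -0.0001 -1.    ] 0.04802877880392744
clock: 27.85
tcp_pos: [0.4798, -0.0777, 0.2826]
orientation: [0.005, -0.059, 0.998, -0.001]
wrist_force: [0.2, -1.1, -0.2]
finger_gap: 0.0479
tcp [ 0.4801 -0.0781  0.2859] yaw -173.23 gap 0.0477 F [-0.7 -0.1  2.8] t 27.9 tilt [ 0.0138 -0.0024 -0.9999]
shift units [ 0.0155 -0.0257 -0.0177] rows 0.7
```

View pics/b5.png

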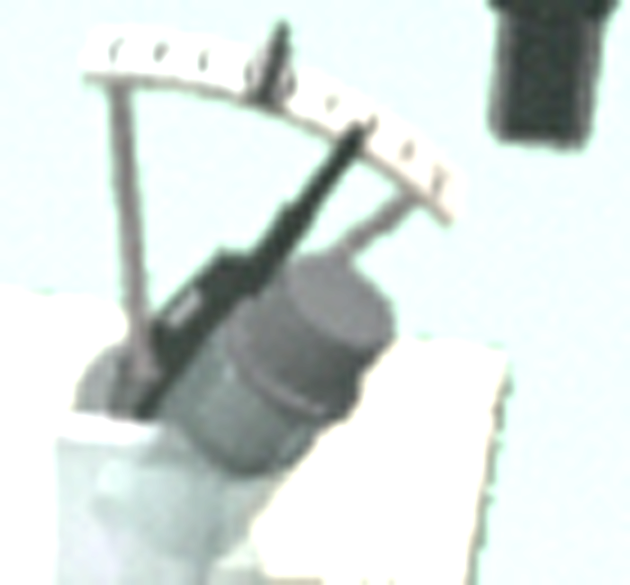

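The side view shows the stopper seated: lip on the rim at about (192,332), grip top at (183,338), axis parallel to the pointer. Next I'll look at the knob closely.

```bash

python3 - <<'E'
from tgt import *
cs=pickle.load(open('c0.pkl','rb'));t,s=cs['top'],cs['side']
a=cv2.resize(t['pixels'][210:255,435:495,::-1],None,fx=6.6,fy=6.6,interpolation=cv2.INTER_CUBIC)
c3=pickle.load(open('c3.pkl','rb'))
b=cv2.resize(c3['pixels'][160:205,295:355,::-1],None,fx=6.6,fy=6.6,interpolation=cv2.INTER_CUBIC)
cv2.imwrite('pics/knob.png',cv2.convertScaleAbs(np.hstack([a,b]),alpha=2.2))
q=pickle.load(open('q.pkl','rb'));print(proj(t,W(q,[0,-.205,.057])),proj(t,W(q,[0,-.205,.025])))
d=t['depth'][210:255,435:495];r,c=np.where(d<t['depth'][215:250,440:490].min()+.008);
pts=np.array([at_depth(t,(x+210,y+435)) for x,y in zip(r,c)]);print(len(pts),pts.mean(0));u,sv,v=np.linalg.svd(pts[:,:2]-pts[:,:2].mean(0));print(v[0],sv,np.degrees(np.arctan2(v[0][1],v[0][0])));e=(pts[:,:2]-pts[:,:2].mean(0))@v.T;print(e.min(0),e.max(0))
E
```

```text
[[229.9099 465.2801]] [[232.7528 461.4015]]
16 [0.382  0.0197 1.1489]
[ 0.9981 -0.0624] [0. 0.] -3.576334374997353
[-0. -0.] [-0. -0.]
```

View pics/knob.png

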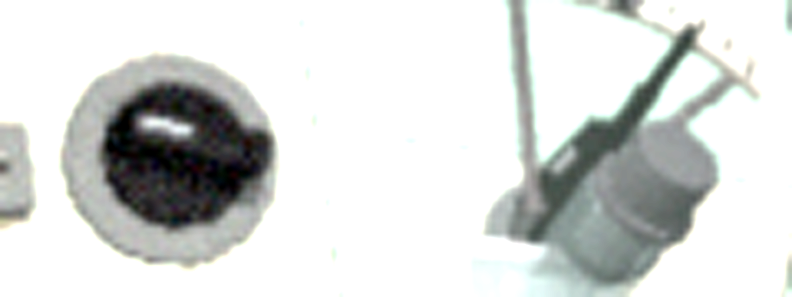

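```bash

python3 - <<'E'
from tgt import *
cs=pickle.load(open('c0.pkl','rb'));t=cs['top']
pts=[];pix=[]
for r in range(212,250):
    for c in range(442,488):
        if t['depth'][r,c]>0:
            p=at_depth(t,(r,c))
            if p[2]>.044 and p[2]<.08: pts.append(p);pix.append((r,c))
pts=np.array(pts);print(len(pts),np.median(pts,0));
X=pts[:,:2]-np.median(pts[:,:2],0);u,sv,v=np.linalg.svd(X-X.mean(0),full_matrices=False);print(np.degrees(np.arctan2(v[0][1],v[0][0])),sv);e=(X-X.mean(0))@v.T;print(e.min(0),e.max(0),pts.mean(0))
# image edges direction: line of highlight
P1,P2=at_z(t,(210+122/6.6,435+140/6.6),.057),at_z(t,(210+133/6.6,435+197/6.6),.057);d=P2-P1;print('hl dir',np.degrees(np.arctan2(d[1],d[0])))
E
python3 -m creep '{"hand":[40,40,40,40,40],"delta_pos":[[0.005,-0.01,-0.02],[0,-0.045,-0.01],[0,-0.045,0],[-0.01,-0.045,0],[-0.03,-0.03,0]],"turn":[0,0,0,0,0]}' 20
python3 - <<'E'
from h import *
plan([.603,-.27,.30]); print(env.get_state()['joint_pos'])
E
```

```text
174 [ 0.6016 -0.2675  0.0572]
76.80054212633729 [0.1745 0.0562]
[-0.0239 -0.0066] [0.0213 0.0083] [ 0.6021 -0.2675  0.0561]
hl dir -99.86810963198673
clock: 28.32
tcp_pos: [0.5239, -0.2164, 0.3069]
orientation: [0.005, -0.058, 0.998, -0.002]
wrist_force: [0.1, -0.1, 0.2]
finger_gap: 0.0397
tcp [ 0.5239 -0.2164  0.3069] yaw -173.38 gap 0.0397 F [ 0.1 -0.1  0.2] t 28.32 tilt [ 0.0106 -0.0026 -0.9999]
shift units [-0.0904 -0.078   0.0098] rows 2.3
[-0.53488364  0.28003417  0.15732069  1.43765892  0.00311198 -0.6504075 ]
```

The knob bar is at top pixel (230,465), world (0.602, -0.2675), long axis about 78°, top at z ≈ 0.057. I'll rotate to a yaw of about 78°.

```bash

python3 -m creep '{"hand":[40,40,40,40,40],"delta_pos":[[0,0,0],[0,0,0],[0,0,0],[0,0,0],[0,0,0]],"turn":[1,1,1,1,1]}' |tail -1
python3 -m creep '{"hand":[40,40,40,40,40],"delta_pos":[[0,0,0],[0,0,0],[0,0,0],[0,0,0],[0,0,0]],"turn":[1,1,1,1,1]}' |tail -1
python3 -m creep '{"hand":[40,40,40,40,40],"delta_pos":[[0,0,0],[0,0,0],[0,0,0],[0,0,0],[0,0,0]],"turn":[1,1,1,1,1]}' |tail -1
python3 -m creep '{"hand":[40,40,40,40,40],"delta_pos":[[0,0,0],[0,0,0],[0,0,0],[0,0,0],[0,0,0]],"turn":[1,1,1,1,1]}' |tail -1
python3 -m creep '{"hand":[40,40,40,40,40],"delta_pos":[[0,0,0],[0,0,0],[0,0,0],[0,0,0],[0,0,0]],"turn":[1,0.7,0,0,0]}' |tail -1
python3 - <<'E'
from tgt import *
plan([.602,-.2675,.12]); print(env.get_state()['joint_pos'])
c=cam('top');save(c,'pics/k1t.png',(180,300,310,490),4)
E
```

```text
finger_gap: 0.04
finger_gap: 0.0402
finger_gap: 0.0399
finger_gap: 0.0399
finger_gap: 0.0401
tcp [ 0.5252 -0.2134  0.3052] yaw 78.37 gap 0.0401 F [ 1.5  0.5 -0.2] t 30.4 tilt [ 0.0096 -0.0007 -1.    ]
shift units [-0.0471  0.1054  0.2325] rows 5.0
[-0.5298  0.2816  0.1555  1.4361  0.0043  1.2439]
```

View pics/k1t.png

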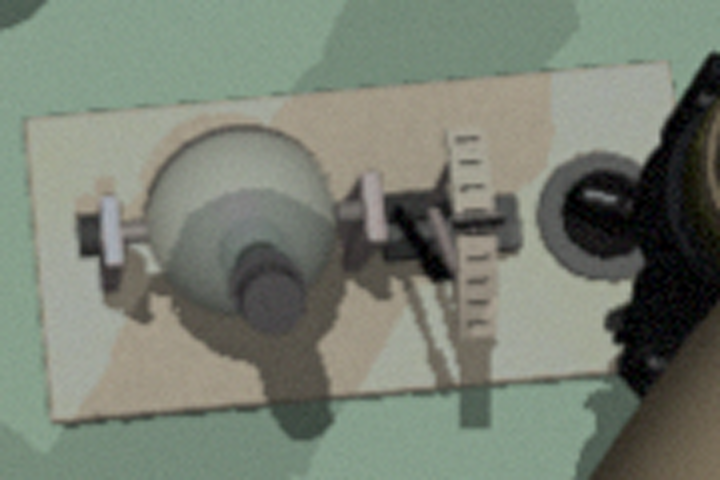

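Top view: the stopper sits in the neck at (253,377), the pointer tip is at about (248,421), the rider at (234,432) and the knob at (230,461). I'll move over the knob.

```bash

python3 -m creep '{"hand":[40,40,40,40,40],"delta_pos":[[-0.0157,0.035,0.01],[-0.0157,0.035,0.02],[-0.0157,0.035,0.03],[0,0,0.045],[0,0,0.045]],"turn":[0,0,0,0,0]}' |tail -1
python3 -m creep '{"hand":[40,40,40,40,40],"delta_pos":[[0,0,0.045],[0,0,0.03],[0,0,0],[0,0,0],[0,0,0]],"turn":[0,0,0,0,0]}' |tail -1
python3 - <<'E'
from tgt import *
plan([.602,-.2675,.046])
c=cam('side');save(c,'pics/k2.png',(110,230,270,390),6)
E
```

```text
finger_gap: 0.0399
finger_gap: 0.0403
tcp [ 0.6025 -0.2679  0.1274] yaw 78.31 gap 0.0403 F [ 0.7 -0.8  0.7] t 31.28 tilt [ 0.0112 -0.0016 -0.9999]
shift units [ 0.0004 -0.0018  0.1018] rows 2.0
```

View pics/k2.png

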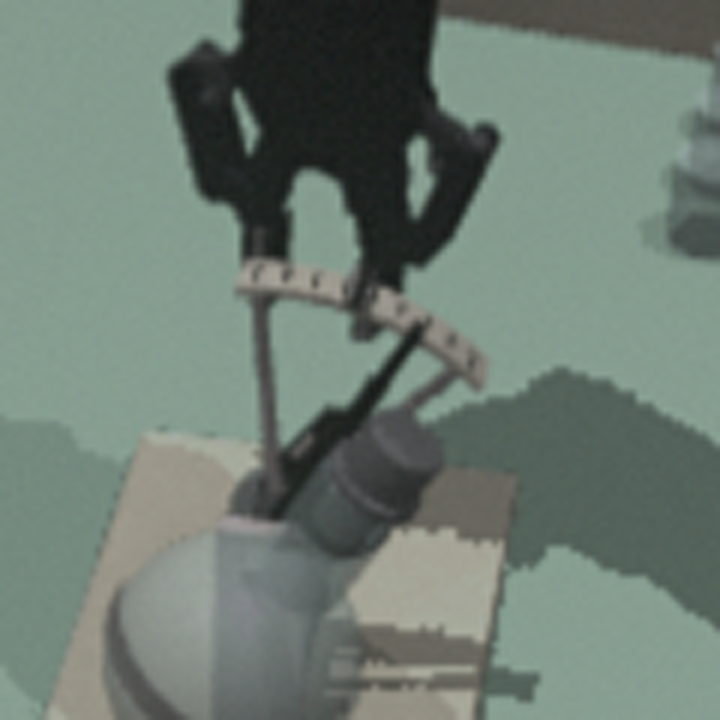

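```bash

python3 -m creep '{"hand":[40,40,40,40,40],"delta_pos":[[0,-0.0006,0.035],[0,-0.0006,0.035],[0,-0.0004,0.031],[0,0,0],[0,0,0]],"turn":[0,0,0,0,0]}' 
python3 -m creep '{"hand":[5,5,5,5,5],"delta_pos":[[0,0,0],[0,0,0],[0,0,0],[0,0,0],[0,0,0]],"turn":[0,0,0,0,0]}' 40
python3 - <<'E'
from tgt import *
plan([.602,-.2675,.046])
E
```

```text
clock: 31.75
tcp_pos: [0.6012, -0.2673, 0.0457]
orientation: [0.003, 0.776, 0.631, 0.003]
wrist_force: [0.4, 0.8, 0.8]
finger_gap: 0.0401
clock: 32.17
tcp_pos: [0.6029, -0.2684, 0.0479]
orientation: [0.006, 0.776, 0.631, 0.004]
wrist_force: [1.4, -0.3, 7.1]
finger_gap: 0.0129
tcp [ 0.6029 -0.2684  0.0479] yaw 78.29 gap 0.0129 F [ 1.4 -0.3  7.1] t 32.17 tilt [ 0.0137 -0.0033 -0.9999]
shift units [ 0.0008 -0.0014  0.0023] rows 0.1
```

```bash

python3 -m creep '{"hand":[5,5,5,5,5],"delta_pos":[[0,0,0],[0,0,0],[0,0,0],[0,0,0],[0,0,0]],"turn":[-1,-1,-1,-1,-1]}' 40
python3 -m creep '{"hand":[5,5,5,5,5],"delta_pos":[[0,0,0],[0,0,0],[0,0,0],[0,0,0],[0,0,0]],"turn":[-1,-1,0,0,0]}' 40
python3 - <<'E'
from tgt import *
plan([.602,-.2675,.046])
c=cam('side');
for t in('pointer_tip','index_mark'):print(t,env.pinpoint('side',t)[:3])
im=c['pixels'][140:205,295:365,::-1];cv2.imwrite('pics/k3.png',cv2.convertScaleAbs(cv2.resize(im,None,fx=9,fy=9,interpolation=cv2.INTER_CUBIC),alpha=2))
c=cam('top');save(c,'pics/k3t.png',(200,270,370,450),9)
for t in('pointer_tip','index_mark'):print(t,env.pinpoint('top',t)[:3])
E
```

```text
clock: 32.58
tcp_pos: [0.6019, -0.2683, 0.0478]
orientation: [0.006, 0.619, 0.785, 0.002]
wrist_force: [-3.4, -0.9, 9.3]
finger_gap: 0.0132
clock: 33.0
tcp_pos: [0.6015, -0.2685, 0.0479]
orientation: [0.006, 0.55, 0.835, 0.002]
wrist_force: [-4.2, -0.8, 9.8]
finger_gap: 0.0133
tcp [ 0.6015 -0.2685  0.0479] yaw 113.26 gap 0.0133 F [-4.2 -0.8  9.8] t 33.0 tilt [ 0.0111 -0.0036 -0.9999]
shift units [0.001  0.001  0.0023] rows 0.1
pointer_tip [{'location': [161.9, 330.2], 'score': 0.61}]
index_mark [{'location': [160.3, 326.5], 'score': 0.55}]
pointer_tip [{'location': [238.5, 419.0], 'score': 0.59}, {'location': [242.3, 374.1], 'score': 0.2}]
index_mark []
```

View pics/k3.png

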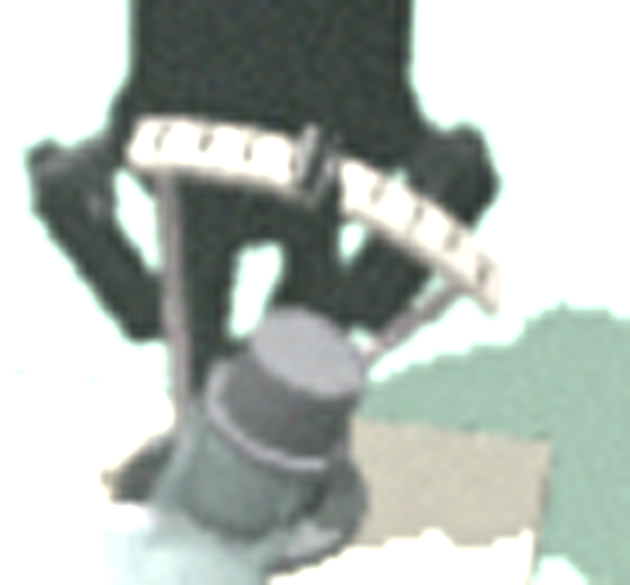

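View pics/k3t.png

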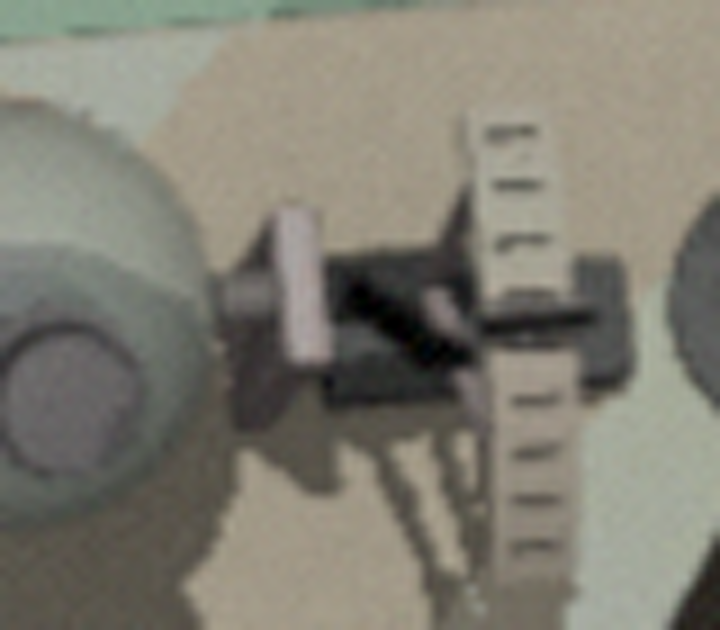

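Side view: the rider is at (158,330); the pointer is hidden against the dark gripper. Top view: the pointer tip is at about (238.5,422) and the rider line at (236,430), so around 2.5° of slope remains. I'll turn 8° more.

```bash

python3 -m creep '{"hand":[5,5,5,5,5],"delta_pos":[[0,0,0],[0,0,0],[0,0,0],[0,0,0],[0,0,0]],"turn":[-0.8,-0.8,0,0,0]}' 40
python3 - <<'E'
from tgt import *
plan([.602,-.2675,.046])
a=[];b=[]
for i in range(4):
    c=cam('side');
    r=[env.pinpoint('side',t)[:1] for t in('pointer_tip','index_mark')];print('side',[x[0]['location'] if x else None for x in r])
    c2=cam('top');r=[env.pinpoint('top',t)[:1] for t in('pointer_tip','index_mark')];print('top',[x[0]['location'] if x else None for x in r])
    a.append(c['pixels'].astype(float));b.append(c2['pixels'].astype(float))
A=np.mean(a,0).astype(np.uint8);B=np.mean(b,0).astype(np.uint8)
pickle.dump((c,c2,A,B),open('c4.pkl','wb'))
im=A[145:185,310:360,::-1];cv2.imwrite('pics/k4.png',cv2.convertScaleAbs(cv2.resize(im,None,fx=14,fy=14,interpolation=cv2.INTER_CUBIC),alpha=3))
im=B[222:252,400:445,::-1];cv2.imwrite('pics/k4t.png',cv2.convertScaleAbs(cv2.resize(im,None,fx=16,fy=16,interpolation=cv2.INTER_CUBIC),alpha=1.5))
E
```

```text
clock: 33.72
tcp_pos: [0.6013, -0.2687, 0.0478]
orientation: [0.006, 0.49, 0.871, 0.001]
wrist_force: [-3.3, -1.3, 9.2]
finger_gap: 0.013
tcp [ 0.6013 -0.2687  0.0478] yaw 121.26 gap 0.013 F [-3.3 -1.3  9.2] t 33.72 tilt [ 0.0106 -0.0038 -0.9999]
shift units [0.0008 0.0015 0.0023] rows 0.1
side [[163.0, 330.4], [162.6, 326.2]]
top [[237.5, 418.4], [236.3, 421.4]]
side [None, [340.1, 245.0]]
top [[239.0, 420.4], [235.4, 419.1]]
side [[163.2, 331.6], [162.5, 326.4]]
top [[239.6, 420.2], [237.5, 417.4]]
side [[221.2, 309.5], [163.1, 324.7]]
top [[234.5, 420.2], [239.3, 417.6]]
```

View pics/k4.png

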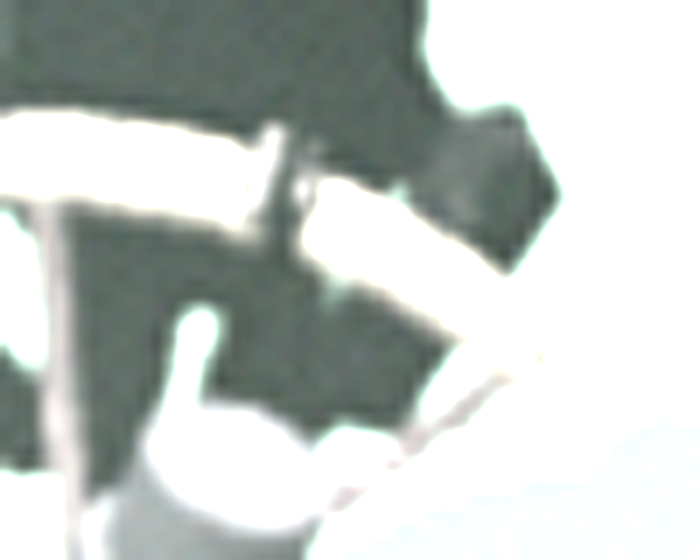

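View pics/k4t.png

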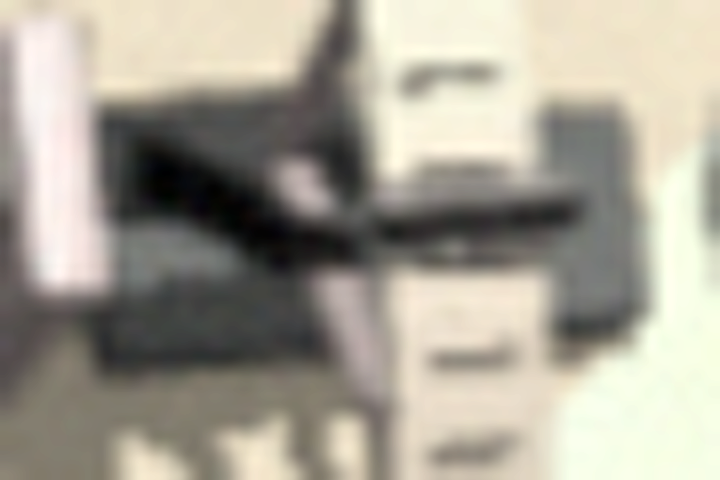

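```bash

python3 - <<'E'
from tgt import *
c,c2,A,B=pickle.load(open('c4.pkl','rb'))
g=B.mean(2)
print('cols',list(range(414,437)))
for r in range(229,244): print(r,' '.join('%3d'%g[r,k] for k in range(414,437)))
q=pickle.load(open('q.pkl','rb'))
for ph in (11,12,13,14,15):
    print(ph,[proj(c2,W(q,nk(np.radians(ph),r,y)))[0].round(1).tolist() for r,y in((.105,-.078),(.112,-.078),(.112,-.09),(.112,-.1))])
E
```

```text
cols [414, 415, 416, 417, 418, 419, 420, 421, 422, 423, 424, 425, 426, 427, 428, 429, 430, 431, 432, 433, 434, 435, 436]
229  54  52  53  59  55  55  51  56  86 132 159 159 158 158 158 159 157 160 152 117  82  81  83
230  54  56  57  55  55  46  40  42  70 123 158 159 158 157 158 159 158 157 149 120  80  77  78
231  54  55  53  59  56  43  30  28  56 113 158 158 152 156 154 156 156 155 151 123  85  80  80
232  38  46  59  85 106  88  42  26  47 107 155 142 111 100 100  94 100 113 131 113  88  85  82
233  18  28  45  86 116 107  60  33  42  87 119 112  96  96  92  93  94 102 111 105  97  87  82
234   5   8  25  56  99 118  95  49  54  84 103  98  87  83  77  75  76  72  68  63  57  55  64
235   2   7  15  25  52  72  68  59  62  52  58  55  49  42  36  35  36  36  27  29  26  35  62
236  11   5   2   6  17  20  27  37  44  38  20  26  30  35  39  36  39  44  45  48  56  65  75
237  46  16  12  10  14  15  16  18  38  52  54  53  54  67  81  61  62  67  69  68  72  81  80
238  64  40  26  13  22  31  42  42  49  63  78  85  69  65  72  64  66  71  82  87  83  80  81
239  52  44  42  38  41  65  96 107  95  85 115 138 135 134 134 133 135 133 136 131 103  79  82
240  43  43  44  42  45  68 104 120 106  93 126 149 152 151 152 153 151 152 151 144 107  82  80
241  44  42  45  47  46  57  90 115 111  98 126 151 151 147 144 150 150 151 149 140 100  70  69
242  43  45  45  41  43  45  72 108 116 105 117 147 147 149 146 147 148 143 146 133  85  46  44
243  39  38  41  39  36  36  57  94 116 109 112 142 145 143 142 142 135 120 130 134  98  69  70
11 [[231.9, 418.5], [231.9, 419.3], [231.3, 425.9], [230.7, 431.4]]
12 [[232.9, 418.6], [233.0, 419.4], [232.3, 426.0], [231.8, 431.5]]
13 [[233.9, 418.7], [234.0, 419.5], [233.4, 426.1], [232.9, 431.6]]
14 [[234.9, 418.8], [235.1, 419.6], [234.5, 426.2], [234.0, 431.7]]
15 [[235.9, 418.9], [236.2, 419.6], [235.6, 426.2], [235.0, 431.7]]
```

```bash

python3 -m creep '{"hand":[5,5,5,5,5],"delta_pos":[[0,0,0],[0,0,0],[0,0,0],[0,0,0],[0,0,0]],"turn":[-0.6,0,0,0,0]}' 40
python3 - <<'E'
from tgt import *
plan([.602,-.2675,.046])
b=[]
for i in range(5): b.append(cam('top')['pixels'].astype(float))
B=np.mean(b,0)
g=B.mean(2)
print('cols',list(range(414,437)))
for r in range(231,242): print(r,' '.join('%3d'%g[r,k] for k in range(414,437)))
im=B[222:252,400:445,::-1].astype(np.uint8);cv2.imwrite('pics/k5t.png',cv2.convertScaleAbs(cv2.resize(im,None,fx=16,fy=16,interpolation=cv2.INTER_CUBIC),alpha=1.5))
E
```

```text
clock: 35.33
tcp_pos: [0.6012, -0.2687, 0.0478]
orientation: [0.005, 0.468, 0.884, 0.001]
wrist_force: [-5.3, -1.2, 10.2]
finger_gap: 0.0137
tcp [ 0.6012 -0.2687  0.0478] yaw 124.25 gap 0.0137 F [-5.3 -1.2 10.2] t 35.33 tilt [ 0.0104 -0.0038 -0.9999]
shift units [0.0006 0.0017 0.0023] rows 0.1
cols [414, 415, 416, 417, 418, 419, 420, 421, 422, 423, 424, 425, 426, 427, 428, 429, 430, 431, 432, 433, 434, 435, 436]
231  55  55  57  58  57  45  28  33  54 113 156 158 155 155 156 154 155 155 152 124  85  80  82
232  29  38  56  85 106  90  45  27  48 107 154 143 111 100  96  95 100 115 133 112  89  82  82
233   5  18  37  71 107 104  58  31  45  88 118 112  97  97  95  94  95 103 111 106  98  87  83
234   3   9  14  38  63  79  75  42  54  84 103 100  88  84  75  75  75  72  66  64  58  54  67
235   4   2   8  13  23  38  46  26  37  49  57  55  48  43  37  37  36  35  29  25  24  36  61
236  21  12   8   6  12  14  13  18  27  36  27  25  27  35  38  36  39  44  46  47  57  65  77
237  63  44  26  18  20  25  35  33  41  56  54  56  53  69  80  60  61  68  69  72  73  83  80
238  69  59  62  56  57  76 102  99  75  71  80  85  68  66  73  65  65  71  81  88  84  84  80
239  51  49  54  52  55  80 115 119 100  88 115 136 135 130 134 133 134 134 137 131 102  82  79
240  42  46  45  43  47  69 103 117 107  91 127 151 152 153 152 151 152 151 151 141 108  83  81
241  45  42  40  45  43  56  87 117 110  99 126 150 150 148 145 149 151 152 152 141 100  69  67
```

View pics/k5t.png

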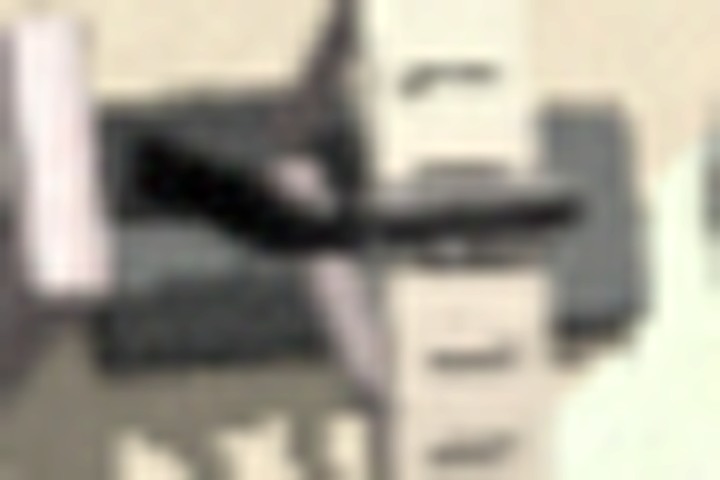

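The pointer tip (≈236.0,421) and the rider line (≈236.2 at that column) now coincide. I'll release the knob and lift straight up.

```bash

python3 -m creep '{"hand":[40,40,40,40,40],"delta_pos":[[0,0,0],[0,0,0],[0,0,0],[0,0,0],[0,0,0]],"turn":[0,0,0,0,0]}' 20
python3 -m creep '{"hand":[40,40,40,40,40],"delta_pos":[[0,0,-0.02],[0,0,-0.035],[0,0,-0.045],[0,0,-0.045],[0,0,-0.045]],"turn":[0,0,0,0,0]}' |tail -2
python3 -m creep '{"hand":[40,40,40,40,40],"delta_pos":[[0,0,-0.04],[0,0,-0.04],[0,0,-0.03],[0,0,0],[0,0,0]],"turn":[0,0,0,0,0]}' |tail -2
python3 - <<'E'
from tgt import *
plan([.602,-.2675,.046])
b=[];a=[]
for i in range(5): b.append(cam('top')['pixels'].astype(float));a.append(cam('side')['pixels'].astype(float))
B=np.mean(b,0);A=np.mean(a,0)
g=B.mean(2)
print('cols',list(range(414,437)))
for r in range(231,242): print(r,' '.join('%3d'%g[r,k] for k in range(414,437)))
x=cv2.resize(B[200:275,350:450,::-1].astype(np.uint8),None,fx=8,fy=8,interpolation=cv2.INTER_CUBIC);cv2.imwrite('pics/k6t.png',cv2.convertScaleAbs(x,alpha=1.5))
x=cv2.resize(A[140:210,290:370,::-1].astype(np.uint8),None,fx=8,fy=8,interpolation=cv2.INTER_CUBIC);cv2.imwrite('pics/k6.png',cv2.convertScaleAbs(x,alpha=1.8))
E
```

```text
clock: 36.0
tcp_pos: [0.6011, -0.267, 0.0445]
orientation: [0.004, 0.467, 0.884, 0.002]
wrist_force: [-0.1, -0.5, 0.1]
finger_gap: 0.0399
wrist_force: [0.8, -0.2, 0.0]
finger_gap: 0.04
wrist_force: [-0.6, -0.4, -1.0]
finger_gap: 0.0399
tcp [ 0.5997 -0.2675  0.2864] yaw 124.29 gap 0.0399 F [-0.6 -0.4 -1. ] t 36.83 tilt [ 0.0124 -0.0023 -0.9999]
shift units [ 0.0011 -0.0003  0.3006] rows 5.8
cols [414, 415, 416, 417, 418, 419, 420, 421, 422, 423, 424, 425, 426, 427, 428, 429, 430, 431, 432, 433, 434, 435, 436]
231  56  53  55  59  57  43  28  28  54 113 156 156 152 154 153 154 153 155 150 122  87  88  93
232  34  39  54  85 104  90  43  25  46 105 154 143 110  99  98  92  96 114 130 110  90  90  93
233   5  16  33  72 105 105  56  33  44  88 118 113  94  94  93  93  94 101 110 106  98  95  93
234   4   8  20  35  63  80  73  42  55  83 103  97  85  82  75  75  74  72  67  62  56  61  76
235   7   3   2   7  21  37  41  31  39  51  59  55  47  41  36  38  36  33  28  23  25  38  72
236  25  13   8   8  14  14  17  15  26  31  24  24  27  35  39  35  39  43  43  47  57  69  87
237  62  44  26  18  22  23  35  32  39  55  54  54  54  65  80  61  62  67  69  69  78  91  94
238  70  59  63  55  56  76 103  99  74  71  78  85  68  62  72  66  63  71  80  89  90  92  92
239  52  48  54  49  51  81 113 116  99  88 114 134 133 132 133 133 132 131 134 131 108  92  93
240  40  44  47  44  45  68 104 119 103  90 125 150 149 150 151 151 153 151 152 143 115  95  93
241  43  44  42  41  42  56  89 114 110  98 124 149 149 146 142 149 149 149 148 139 106  82  80
```

View pics/k6t.png

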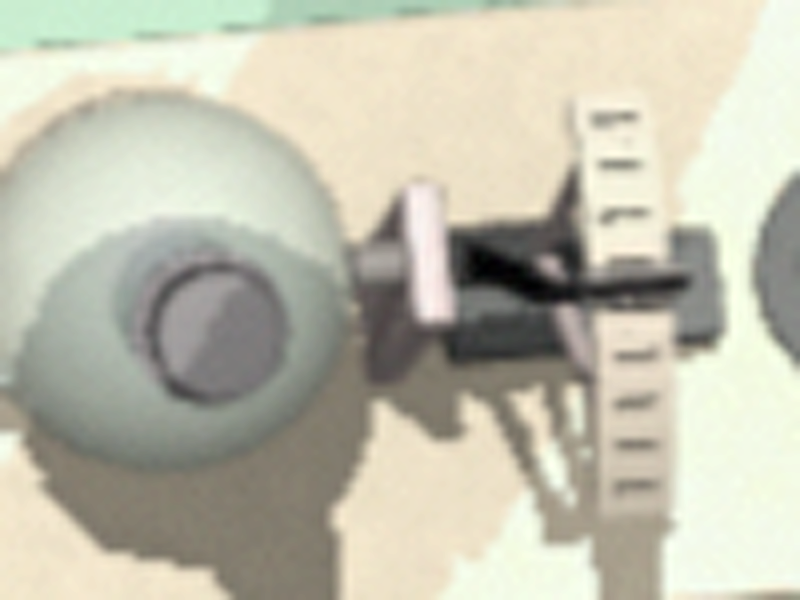

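View pics/k6.png

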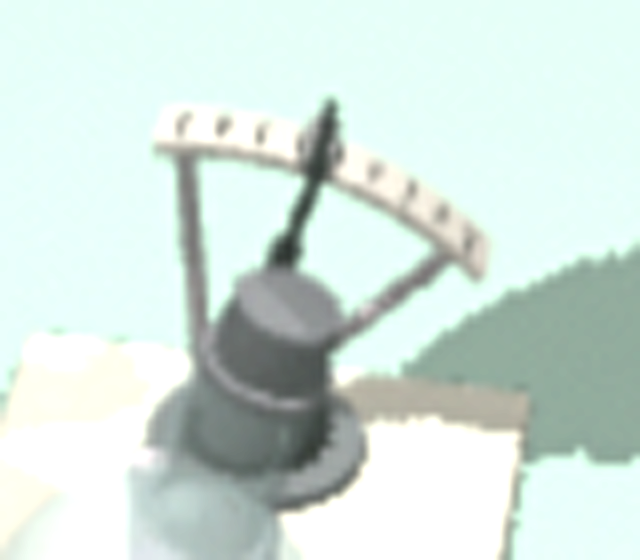

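Both views show pointer and rider in line. One more zoom on the lip and rim seating, with home-position model circles overlaid.

```bash

python3 - <<'E'
from tgt import *
q=pickle.load(open('q.pkl','rb'));q[2]=.118
a=[];
for i in range(4): c=cam('side');a.append(c['pixels'].astype(float))
raw=np.mean(a,0).astype(np.uint8);c['pixels']=np.clip(raw.astype(float)*1.9,0,255).astype(np.uint8)
cr=(170,205,308,340)
ims=[cv2.resize(c['pixels'][170:205,308:340,::-1],None,fx=12,fy=12,interpolation=cv2.INTER_CUBIC)]
ph=np.radians(14)
ax=Rz(q[2])@np.array([-np.sin(ph),0,np.cos(ph)]);u=Rz(q[2])@np.array([0,1,0]);C=W(q,nk(ph,.098,0))+np.array([0,0.002,-.002])
ims.append(draw(c,[circ(C,ax,u,.0175),circ(C,ax,u,.018),circ(C+.004*ax,ax,u,.018),circ(C+.024*ax,ax,u,.015)],cr,12,''))
cv2.imwrite('pics/seat.png',np.hstack(ims))
for t in('pointer_tip','index_mark','stopper_seat','neck_mouth'):print(t,[ (x['location'],round(x['score'],2)) for x in env.pinpoint('side',t)[:4]])
print(env.get_state()['clock'])
E
```

```text
pointer_tip [([161.4, 330.6], 0.89)]
index_mark [([353.0, 290.4], 0.56), ([160.5, 328.2], 0.42)]
stopper_seat [([369.2, 398.2], 0.95), ([446.5, 356.4], 0.94), ([419.0, 309.2], 0.87), ([418.5, 382.2], 0.62)]
neck_mouth [([182.4, 322.8], 0.8), ([162.1, 325.0], 0.3)]
37.7333
```

View pics/seat.png

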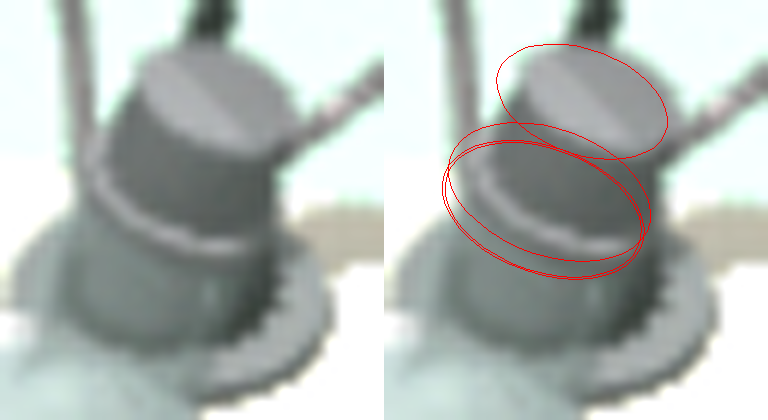

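```bash

python3 - <<'E'
from h import *
c=cam('top');save(c,'pics/final.png')
print(env.get_state()['wrist_force'],env.get_state()['clock'])
print(env.hand_in())
E
```

```text
[0.34334073 0.33211783 0.07873376] 37.7833
the job is handed in; nothing more can be done
None
```

View pics/final.png

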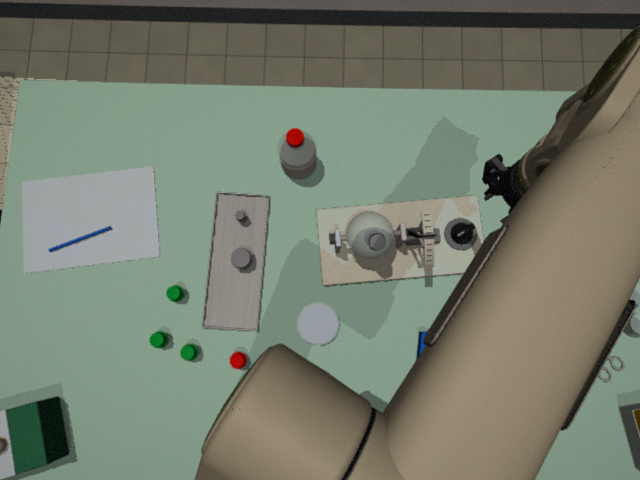

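The job is handed in at 37.8 s: the middle stopper is in the flask neck with its lip on the rim, and the pointer lines up with the rider. `env.hand_in()` reports no verdict, so this rests on my own checks.

**Stopper:** I gripped the middle grey stopper and tipped it about 25–29° against the tray's rim, because the tool itself cannot be tilted. I then pushed it in along the neck axis. The seal yielded at about 6–7 N over roughly 5.5–6 mm. The lip then met the rim, where I stopped at about 19 N and let go.

**Knob:** I turned it about 46° counter-clockwise, released it and lifted clear. In the averaged top picture the pointer tip and the rider line are within about 0.2 pixel (about 0.2° of slope), and the side view agrees.

**Checks that were weaker or disagreed:**
- **Seating:** This rests on the stiff force rise and on seeing no gap. The cameras cannot resolve less than about 1 mm.
- **Pinpoint network:** It put the pointer and the rider 1–3 pixels apart, with noisy and sometimes wrong hits, so I went by the pictures.
- **Neck lean:** My estimates ranged from 26° to 29°.
- **Tool tilt:** Early on the last joint ran into its limit and tilted the tool by 3°; I corrected that before grasping.

In the last picture the rider, the other two stoppers, the bottle and the dish stand where they were. The tube rack is mostly hidden by the arm there, but nothing went near it. The gripper was clear of everything.

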